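# Hold the heavier pendulum bob over the motion sensor

## Task

First fold the motion sensor's hinged cover right over, so that its white inner face lies up. Then lift the two identical-looking pendulum bobs in turn to feel which is heavier: stand the lighter one upright in the blue tray, and finish with the heavier one still held in the gripper, upright and motionless, straight above the sensor's round face with about 100 mm of free air below it. Do not knock a bob over, and leave the other things on the bench where they are.

Things in the scene. Friction and masses are not known exactly. Their poses are not given: they have to be found in the camera images.
- sensor: motion sensor, a grey case lying on the bench and fixed to it, looking up; 100 mm (its x) by 90 mm (its y), 40 mm high; origin at the centre of its underside, z up. On its +y side a grey rest block (70 mm in x, 50 mm in y, 40 mm high, centred 105 mm from the origin along +y) takes the opened cover.
- sensor_face (a point): centre of the sensor's round brass-coloured face (46 mm across) in the top of the case, 41 mm above the bench, hidden under the cover at first; axes as the case's, z up
- sensor_hinge (a point): middle of the cover's hinge line, 45 mm above the bench and 46 mm from the case's centre along its +y; the hinge runs along the case's x axis. The cover is a flat leaf 90 mm wide and 7 mm thick, black outside and white inside, reaching 92 mm from the hinge line.
- cover (a joint): angle of the cover: 0 = lying shut over the sensor, pi/2 = upright, pi (its stop) = folded right over onto the rest block on the +y side. It starts between 0 and 0.5. The hinge is lightly stiff (0.05 N m), so the cover (60 g) stays where it is left.
- cover_tab (a point): point to grip on the cover's orange tab, 122 mm from the hinge line, in mid-thickness. The tab sticks out of the middle of the leaf's free edge, 92 to 138 mm from the hinge line, 12 mm wide along the hinge, 8 mm thick, with free air beneath it both shut and folded over. Pinched across its 12 mm by fingers pointing down, it can turn between them as it is carried along its arc.
- bob_a: pendulum bob, a closed grey cylinder 50 mm across and 60 mm high with a brass top and a small wire eye (11 mm more) on it, standing upright on the bench; origin at the centre of its underside, z up. Both weigh less than 0.55 kg, but one is two to three times as heavy as the other; which one changes and cannot be seen. The filling can shift by 1 to 2 mm inside.
- bob_a_center (a point): centre of bob_a, half-way up, 30 mm above its underside
- bob_b: pendulum bob that looks exactly like bob_a
- bob_b_center (a point): centre of bob_b, half-way up, 30 mm above its underside
- tray: shallow blue tray with a black lining fixed on the bench, 200 mm (its x) by 130 mm (its y), walls 5 mm thick, rim 10 mm above the bench; room for both bobs side by side along its x; origin at the centre of its underside
- tray_floor (a point): centre of the tray's inner floor, 5 mm above the bench, axes as the tray's
- tape_roll: bystander, leave alone: yellow tape roll lying flat, 84 mm across, 22 mm high; origin at its underside
- screwdriver: bystander, leave alone: red-handled screwdriver lying down, about 200 mm long; origin at its underside
- clamp_boss: bystander, leave alone: grey metal clamp boss, about 60 x 55 x 28 mm; origin at its underside
- marker: bystander, leave alone: grey marker pen with black cap lying down, 140 mm long, 16 mm thick; origin at its underside
- part_box: bystander, leave alone: clear parts box with a green lid, 92 x 62 x 41 mm; origin at its underside
- mug: bystander, leave alone: blue mug, 80 mm across, 90 mm high; origin at its underside
Not all that is in view belongs to the job. Leave any black or orange look-alike of the bob_a alone.

How it is judged:
On the way, in this order (a step that is already met when the one before it is completed fails the run):
1. the cover is folded right over, before any bob is lifted (value of joint cover above 2.85 rad and height (world z) of each of bob_a_center, bob_b_center below 0.06 m), for 0.2 s.
2. one of the bobs stands released in the tray (((x of bob_a_center in the frame of tray_floor between -0.085 and 0.085 m and y of bob_a_center in the frame of tray_floor between -0.055 and 0.055 m and z of bob_a_center in the frame of tray_floor below 0.036 m and angle between bob_a_center's own z axis and vertical below 0.12 rad and contact force between bob_a and tray above 0.5 N and contact force between bob_a and the fingers below 0.1 N) or (x of bob_b_center in the frame of tray_floor between -0.085 and 0.085 m and y of bob_b_center in the frame of tray_floor between -0.055 and 0.055 m and z of bob_b_center in the frame of tray_floor below 0.036 m and angle between bob_b_center's own z axis and vertical below 0.12 rad and contact force between bob_b and tray above 0.5 N and contact force between bob_b and the fingers below 0.1 N))), for 0.1 s.
3. the other bob is lifted while the first stands in the tray (((x of bob_a_center in the frame of tray_floor between -0.085 and 0.085 m and y of bob_a_center in the frame of tray_floor between -0.055 and 0.055 m and z of bob_a_center in the frame of tray_floor below 0.036 m and angle between bob_a_center's own z axis and vertical below 0.12 rad and contact force between bob_a and tray above 0.5 N and contact force between bob_a and the fingers below 0.1 N and height (world z) of bob_b_center above 0.05 m and contact force between bob_b and the fingers above 1 N) or (x of bob_b_center in the frame of tray_floor between -0.085 and 0.085 m and y of bob_b_center in the frame of tray_floor between -0.055 and 0.055 m and z of bob_b_center in the frame of tray_floor below 0.036 m and angle between bob_b_center's own z axis and vertical below 0.12 rad and contact force between bob_b and tray above 0.5 N and contact force between bob_b and the fingers below 0.1 N and height (world z) of bob_a_center above 0.05 m and contact force between bob_a and the fingers above 1 N))), for 0.2 s.
At the end, for the whole second after the job is handed in: Cover past 2.85 rad; the lighter bob upright (0.12 rad), released, at rest in the tray, pressing on it with under 2.8 N; the heavier one held in the fingers, touching nothing else, still, upright (0.2 rad), within 25 mm of the sensor face's axis, its underside 50 to 150 mm above the face (value of joint cover above 2.85 rad and ((x of bob_b_center in the frame of tray_floor between -0.085 and 0.085 m and y of bob_b_center in the frame of tray_floor between -0.055 and 0.055 m and z of bob_b_center in the frame of tray_floor below 0.036 m and angle between bob_b_center's own z axis and vertical below 0.12 rad and contact force between bob_b and tray between 0.5 and 2.8 N and contact force between bob_b and the fingers below 0.1 N and linear speed of bob_b below 0.02 m/s and horizontal distance between bob_a_center and sensor_face below 0.025 m and z of bob_a_center in the frame of sensor_face between 0.08 and 0.18 m and angle between bob_a_center's own z axis and vertical below 0.2 rad and linear speed of bob_a below 0.03 m/s and contact force between bob_a and the fingers above 1 N and contact force between bob_a and sensor below 0.05 N and contact force between bob_a and tray below 0.05 N and contact force between bob_a and bob_b below 0.05 N) or (x of bob_a_center in the frame of tray_floor between -0.085 and 0.085 m and y of bob_a_center in the frame of tray_floor between -0.055 and 0.055 m and z of bob_a_center in the frame of tray_floor below 0.036 m and angle between bob_a_center's own z axis and vertical below 0.12 rad and contact force between bob_a and tray between 0.5 and 2.8 N and contact force between bob_a and the fingers below 0.1 N and linear speed of bob_a below 0.02 m/s and horizontal distance between bob_b_center and sensor_face below 0.025 m and z of bob_b_center in the frame of sensor_face between 0.08 and 0.18 m and angle between bob_b_center's own z axis and vertical below 0.2 rad and linear speed of bob_b below 0.03 m/s and contact force between bob_b and the fingers above 1 N and contact force between bob_b and sensor below 0.05 N and contact force between bob_b and tray below 0.05 N and contact force between bob_b and bob_a below 0.05 N))); the arm keeps its last pose, push and grip.
It fails at once if a bob is knocked over (angle between any of bob_a_center, bob_b_center's own z axis and vertical above 0.8 rad).
It fails at once if a bystander is moved more than 30 mm (distance of any of tape_roll, screwdriver, clamp_boss, marker, part_box, mug from where it was at the start of the episode above 0.03 m).
It also fails if it takes over 72 s, if anything falls off the work surface, if the arm or the gripper's body presses on something with over 40 N, if the wrist force passes 120 N, or if a joint passes its speed limit or range.

## Robot

A 6-joint arm with a two-finger parallel gripper is mounted at the origin on the work surface. World frame = base frame: x ahead of the robot, y to its left, z up, the work surface at z = 0. Lengths are in m, angles in rad, forces in N, time in s.
With the tool pointing down it reaches from about 0.25 to 0.725 m from the base axis. Payload 4 kg.
Tool frame: the origin (TCP) lies on the centre line of the jaws, within the pads' length; the fingertips stand 11 mm ahead of it and the grasp point (between the pads) lies 8 mm behind it; z points along the fingers, x is the direction in which the jaws open and shut, and the axes are right-handed (so a half turn about z gives the same grasp; the last joint's range is limited). The gripper opens to 85 mm and grips with 20 to 120 N. Pads are 22 mm wide; open, the fingers measure 114 mm over their backs; the gripper's body (76 mm by 85 mm) begins 54 mm behind the grasp point. The pads swing forward as they close: fully open they stand 13 mm farther back than shut.
Start: joints at [-1.112, 0.241, 0.005, 1.335, 0, 1.571], TCP at [0.221, -0.448, 0.216] pointing down, gripper open.
Joint ranges: [-2.72, 2.72], [-1.05, 1.87], [-1.09, 1.28], [-1.99, 2.15], [-1.42, 1.44], [-3.14, 3.14]. Speed limits (rad/s): [2.79, 2.79, 3.14, 3.14, 3.14, 3.14].

## Interface

Orientations are given as a unit quaternion [x, y, z, w].
In Python, from workcell import bot, viewer, order gives the robot as it stands. The module is installed in compiled form; this text tells all that it offers.
- The arm moves only by the tool send_rows, never from a script. Its argument "increments" is a list that holds one entry, the list of rows, each a list of 4 numbers: the shift along the tool's x, y, z in m, then the turn about the tool's z in degrees. A call has exactly 8 rows; each row shifts and turns the pose as measured when the row begins, along the tool's axes as they then stand; what a row does not reach is not made up. A row lasts 1/10 s, in which the tool goes at most 50 mm and 8.59 degrees, less where a joint would pass 70% of its speed; a pose out of reach is approached as far as the arm can. A call is refused whole if a number of a shift passes 0.05 or a number of a turn 8.59, either way. A call with a gripper value outside its range is refused whole. "hand" is the closure, from -1 (fully open) to 1 (shut), so that 0 is half open, set as the call begins (left out, the last holds). The fingers move at their own pace and stop on an object; the grip force is fixed at half the most. Time passes only in rows, so rows that do not move let the fingers close, or fill a call up. It gives the time, the measured TCP pose, the force and the opening at its end, in the units of the state.
- bot.get_obs(): the state, without advancing time (a new reading comes with each control period).
- viewer.camera(name): name is "scene" or "side" or "wrist"; returns a dict with "image" (384x512x3 uint8, red, green, blue), "range_z" (384x512 float32, m along the optical axis (not along the pixel's ray), 0 where there is no reading), "camera_matrix" (3x3 intrinsics, pixels), "eye" and "rotation" of the camera in the world. Camera axes: x right, y down, z forward; pixel columns grow to the right and rows downward; lengths in m; the calibration is good to about 2 mm. A picture is of the moment at which its call begins.
- order.job_done(): hands the job in, once; it reports no verdict.
The state is a dict: "clock": time; "joint_pos": joint angles; "joint_vel": joint speeds; "tau": joint torques, N m; "eef_pos": TCP position; "tool_rot": TCP orientation; "ft_force": force on the tool from outside, world axes, zero at the start; "ft_torque": the same for the moment, N m; "grip_width": finger opening in m.
Only numpy, scipy, OpenCV 4.12 (cv2) and the standard library are available. Lean on these libraries where they do the work, as an engineer would, in place of code of your own. Each camera call takes 0.05 s, during which the arm holds its last target.

## Working session

There is one attempt and no reset: what is moved stays moved. The work goes in short steps, Python scripts to look and compute and a tool call to move; the robot and the scene stay as the last step left them, time stands still between calls to the robot, and variables do not carry over. Pictures are saved under pics/ and viewed, and the job is handed in when it is done.

Besides the shell and the picture viewer there is one more tool, called after "Emit:" by a JSON object that holds its "fn" and its "kwargs", one argument or row to a line. send_rows: Moves the arm, as the interface text tells. Its arguments: {"type":"object","properties":{"increments":{"type":"array","items":{"type":"array","items":{"type":"array","items":{"type":"number"}}}},"hand":{"type":"number"}},"required":["increments"]}

```bash
mkdir -p pics
cat > h.py <<'E'
import numpy as np, cv2
from workcell import bot, viewer, order
def shot(n,f):
    c=viewer.camera(n); cv2.imwrite('pics/'+f,c['image'][:,:,::-1]); np.savez('pics/'+f+'.npz',**c); return c
def pts(c):
    K=c['camera_matrix'];z=c['range_z'];h,w=z.shape
    u,v=np.meshgrid(np.arange(w),np.arange(h))
    p=np.stack([(u-K[0,2])/K[0,0]*z,(v-K[1,2])/K[1,1]*z,z],-1)
    return p@np.array(c['rotation']).T+np.array(c['eye'])
E
python3 - <<'E'
from h import *
for n in ['scene','side','wrist']:
    c=shot(n,n+'0.png'); print(n,c['eye'],np.round(c['rotation'],3).tolist(),c['camera_matrix'].tolist())
print(bot.get_obs())
E
```

```text
scene [ 1.31379188 -0.24912568  0.57146436] [0.691, 0.542, -0.305, -0.368] [[366.19889896144844, 0.0, 252.89249280032533], [0.0, 366.19889896144844, 196.5768401800359], [0.0, 0.0, 1.0]]
side [0.21084093 0.69482711 0.60123796] [-0.168, 0.863, -0.468, 0.095] [[376.0331461534226, 0.0, 249.34002406131788], [0.0, 376.0331461534226, 190.62814759008512], [0.0, 0.0, 1.0]]
wrist [ 0.28174391 -0.41864494  0.37368355] [0.842, -0.523, -0.07, 0.111] [[314.0540370270563, 0.0, 260.44987938832276], [0.0, 314.0540370270563, 194.12227227816362], [0.0, 0.0, 1.0]]
{'clock': 0.15, 'joint_pos': array([-1.11200573e+00,  2.41226067e-01,  4.00671803e-03,  1.33522418e+00,
       -5.47069794e-05,  1.57078758e+00]), 'joint_vel': array([-2.00959032e-03, -2.13577739e-03,  3.58558572e-03, -8.38025555e-05,
       -4.49172353e-04,  1.13096946e-03]), 'tau': array([-9.42716251e-04, -3.72636402e+01,  2.52638000e+01,  1.23468140e-02,
       -2.45915578e-05,  5.09473125e-06]), 'eef_pos': array([ 0.22118258, -0.44782875,  0.21491413]), 'tool_rot': array([ 8.49373592e-01, -5.27791456e-01, -7.13979828e-04, -4.11463472e-04]), 'ft_force': array([0.03916987, 1.10632962, 0.12826538]), 'ft_torque': array([ 0.10103355, -0.00230195, -0.00664553]), 'grip_width': 0.08548219230786369}
```

```bash
sed -i "s/p@np.array(c\['rotation'\]).T/p@R.from_quat(c['rotation']).as_matrix().T/; 1a from scipy.spatial.transform import Rotation as R" h.py; cat h.py | head -3
```

```text
import numpy as np, cv2
from scipy.spatial.transform import Rotation as R
from workcell import bot, viewer, order
```

View pics/scene0.png

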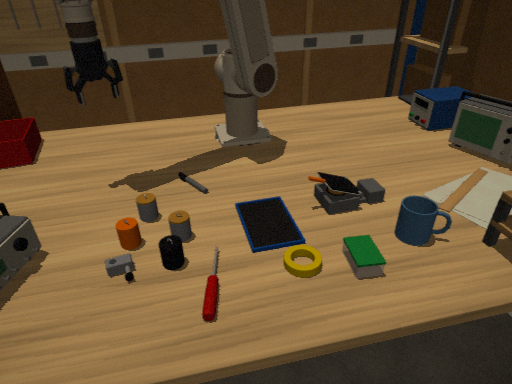

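View pics/side0.png

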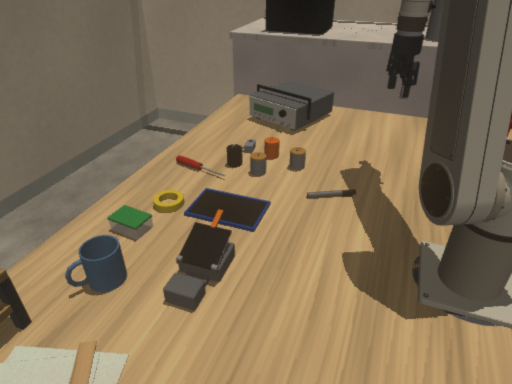

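View pics/wrist0.png

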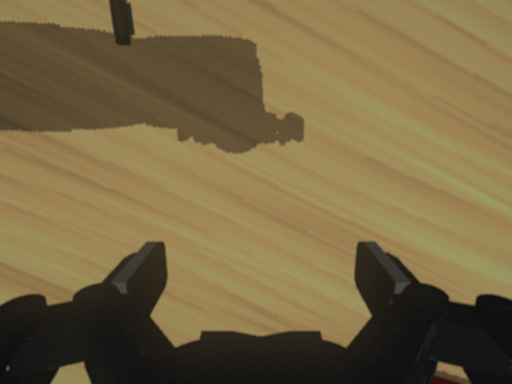

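The scene view shows the grey bobs at (147,207) and (179,225), the tray at (268,222), the sensor with a partly raised cover at (338,195), the rest block at (370,190) and the orange tab at (317,180). The side view shows the same layout: tab at (217,218), leaf at (206,243), rest block at (185,288). Next I'll measure positions.

```bash
cat > m.py <<'E'
from h import *
def ld(f): return dict(np.load('pics/'+f+'.npz'))
def mask(c,lo,hi,roi):
    hsv=cv2.cvtColor(c['image'],cv2.COLOR_RGB2HSV); m=cv2.inRange(hsv,lo,hi); k=np.zeros_like(m); x0,y0,x1,y1=roi; k[y0:y1,x0:x1]=1; return (m>0)&(k>0)
if __name__=='__main__':
    for f,rois in [('scene0.png',dict(tab=(300,170,330,190),tray=(225,185,310,255),rest=(352,172,392,208),sens=(305,170,365,220),b1=(133,190,162,224),b2=(165,207,193,243))),('side0.png',dict(tab=(205,205,225,232),tray=(180,185,275,232),rest=(160,268,208,310),sens=(175,220,240,285),b1=(285,144,310,172),b2=(247,149,270,178)))]:
        c=ld(f);P=pts(c)
        ok=c['range_z']>0
        for n,r in rois.items():
            if n=='tab': m=mask(c,(5,150,60),(20,255,255),r)
            elif n=='tray': m=mask(c,(105,120,40),(125,255,255),r)
            else: m=mask(c,(0,0,0),(180,255,255),r)&(P[...,2]>0.012)
            m&=ok; q=P[m]
            if n=='tray':
                b=cv2.minAreaRect(q[:,:2].astype(np.float32)); print(f,n,len(q),b, q[:,2].max())
            elif n=='rest':
                q=q[abs(q[:,2]-.04)<.004]; b=cv2.minAreaRect(q[:,:2].astype(np.float32)); print(f,n,len(q),b,np.median(q[:,2]))
            elif n[0]=='b':
                t=q[(q[:,2]>.054)&(q[:,2]<.064)]; (cx,cy),rr=cv2.minEnclosingCircle(t[:,:2].astype(np.float32)); print(f,n,len(t),t.mean(0),(cx,cy),rr,q[:,2].max())
            elif n=='tab': print(f,n,len(q),q.mean(0),q.min(0),q.max(0), cv2.minAreaRect(q[:,:2].astype(np.float32)))
            else:
                q=q[q[:,2]>.046]; ce=q.mean(0);U,S,V=np.linalg.svd(q-ce,full_matrices=False); print(f,n,len(q),ce,'normal',V[2],S, q[:,2].min(),q[:,2].max())
E
python3 m.py
```

```text
scene0.png tab 84 [0.53172821 0.09264407 0.08027766] [ 0.38304111  0.06609536 -0.00115831] [0.54702865 0.15959511 0.09559197] ((0.47136276960372925, 0.11952413618564606), (0.04482125863432884, 0.178522527217865), 66.69581604003906)
scene0.png tray 565 ((0.5836255550384521, -0.05543594807386398), (0.20186233520507812, 0.12933722138404846), 0.8863453269004822) 0.013257496998527074
scene0.png rest 291 ((0.5416169762611389, 0.22360649704933167), (0.07423563301563263, 0.11727201193571091), 13.97871208190918) 0.040111098900747266
scene0.png sens 578 [0.54365182 0.14470454 0.06771402] normal [-0.00858189 -0.32357283 -0.94616435] [0.87188225 0.64559891 0.04255465] 0.0462320840867797 0.09559196926011271
scene0.png b1 217 [ 0.48848801 -0.35529244  0.06042643] (0.5157164931297302, -0.3663704991340637) 0.06625507771968842 0.07382828289926752
scene0.png b2 336 [ 0.60840248 -0.28008861  0.06049109] (0.6166914105415344, -0.2821725606918335) 0.061288874596357346 0.0723068486154897
side0.png tab 122 [0.54674111 0.08249745 0.07746083] [ 0.53394783 -0.04088255  0.00342676] [0.60762369 0.12001867 0.0956
[... 158 characters left out ...]
006616383790969849), (0.22659429907798767, 0.10281354188919067), 32.14482116699219) 0.012376761685673587
side0.png rest 661 ((0.535148561000824, 0.24459677934646606), (0.06875627487897873, 0.08103883266448975), 1.6100153923034668) 0.03952370876359157
side0.png sens 1664 [0.53701911 0.16046173 0.06303034] normal [-0.0185206   0.33593364  0.94170355] [1.18790283 1.06768751 0.05470391] 0.04605059354248764 0.08554426759783396
side0.png b1 110 [ 0.47573418 -0.34526384  0.05929861] (0.47736304998397827, -0.3506309688091278) 0.027172792702913284 0.07131236600415636
side0.png b2 112 [ 0.5793591  -0.26728178  0.05916051] (0.581135094165802, -0.2719655930995941) 0.025960860773921013 0.0717275398311985
```

Run:
```python
from m import *
for f,rois in [('scene0.png',dict(rest=(352,172,392,208),tab=(300,170,330,190),b1=(133,190,162,224),b2=(165,207,193,243),sens=(305,170,365,220))),('side0.png',dict(rest=(155,260,212,310),tab=(205,205,225,232),b1=(285,144,310,172),b2=(247,149,270,178),sens=(175,220,240,285)))]:
    c=ld(f);P=pts(c)
    def roi(m,r):
        k=np.zeros_like(m);x0,y0,x1,y1=r;k[y0:y1,x0:x1]=1;return m&k
    m=roi(abs(P[...,2]-.04)<.004,rois['rest']).astype(np.uint8)
    m=cv2.erode(m,np.ones((2,2),np.uint8))
    n,l,s,_=cv2.connectedComponentsWithStats(m)
    for i in range(1,n):
        if s[i,4]>40:
            q=P[l==i]; print(f,'rest comp',s[i],cv2.minAreaRect(q[:,:2].astype(np.float32)),q.mean(0))
    m=mask(c,(5,150,60),(20,255,255),rois['tab'])&(P[...,2]>.06); q=P[m]; ce=np.median(q,0); print('tab',len(q),ce,q.min(0),q.max(0),np.linalg.svd(q-q.mean(0),full_matrices=False)[2][0])
    for b in('b1','b2'):
        r=rois[b]; hsv=cv2.cvtColor(c['image'],cv2.COLOR_RGB2HSV)
        m=roi((P[...,2]>.055)&(P[...,2]<.064),r); n,l,s,_=cv2.connectedComponentsWithStats(m.astype(np.uint8)); i=1+np.argmax(s[1:,4]); q=P[l==i]
        print(b,len(q),cv2.minEnclosingCircle(q[:,:2].astype(np.float32)),q.mean(0))
    # leaf plane
    x=roi((P[...,2]>.052)&(P[...,2]<.09),rois['sens']); x&=c['image'].max(-1)<50; q=P[x]
    ce=np.median(q,0); V=np.linalg.svd(q-q.mean(0),full_matrices=False)[2]; print('leaf',len(q),q.mean(0),V[2],q.min(0),q.max(0))
    n=V[2]*np.sign(V[2][2]); print('tilt',np.arccos(n[2]),'dir',np.degrees(np.arctan2(n[1],n[0])))
```

```text
scene0.png rest comp [359 179  26  14 205] ((0.5367439389228821, 0.253568559885025), (0.06575162708759308, 0.04610360786318779), 3.5315914154052734) [0.5405199  0.25289625 0.04010589]
tab 78 [0.54328475 0.08756285 0.08612469] [0.53007082 0.06609536 0.0755396 ] [0.54702865 0.11456039 0.09559197] [-0.00638572  0.94757835 -0.31945969]
b1 189 ((0.4752005636692047, -0.35357704758644104), 0.02597935125231743) [ 0.47890483 -0.35319314  0.06060696]
b2 225 ((0.580245316028595, -0.2754024267196655), 0.025937294587492943) [ 0.58338149 -0.27464135  0.06043567]
leaf 369 [0.54314911 0.15040782 0.06643444] [ 0.00552551 -0.33833501 -0.94100951] [0.49514847 0.11168267 0.05200075] [0.58357059 0.19163448 0.08102409]
tilt 0.345194939754082 dir 90.93564151451547
side0.png rest comp [165 274  39  24 576] ((0.5332170724868774, 0.26117587089538574), (0.06570166349411011, 0.046222858130931854), 2.8187382221221924) [0.5325007  0.26155864 0.03954465]
tab 110 [0.54006103 0.09540722 0.08549496] [0.21084093 0.07069321 0.07787971] [0.54779166 0.69482711 0.60123796] [-0.38259038  0.70945954  0.59185451]
b1 104 ((0.47736304998397827, -0.3506309688091278), 0.027172792702913284) [ 0.47626115 -0.34599597  0.05956925]
b2 108 ((0.581135094165802, -0.2719655930995941), 0.025960860773921013) [ 0.57972193 -0.26771788  0.05933587]
leaf 1159 [0.53713218 0.15616972 0.0646948 ] [ 0.01478261 -0.33262426 -0.94294357] [0.49432573 0.11693776 0.05207063] [0.58145448 0.19546904 0.07934247]
tilt 0.33943309792850096 dir 92.54468594237989
```

Run:
```python
import cv2
a=cv2.imread('pics/scene0.png')[160:240,290:400];b=cv2.imread('pics/side0.png')[195:320,150:260]
a=cv2.resize(a,None,fx=5,fy=5,interpolation=2);b=cv2.resize(b,None,fx=4,fy=4,interpolation=2)
cv2.imwrite('pics/za.png',a);cv2.imwrite('pics/zb.png',b)
```

```text
(no output)
```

View pics/za.png

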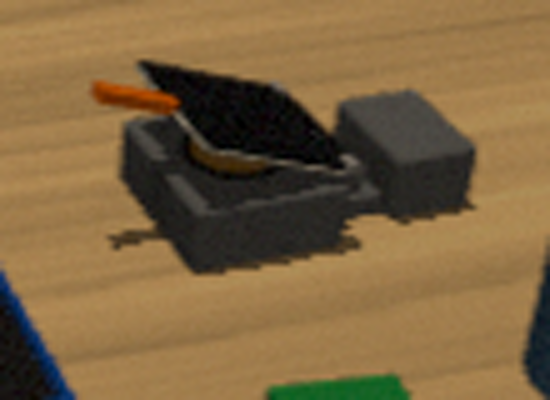

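View pics/zb.png

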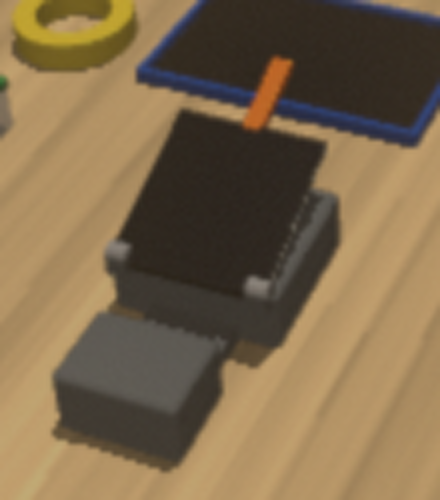

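```bash
cat > plan.py <<'E'
from h import *
import sys
def plan(target,yaw=None,n=8,pts_=None):
    o=bot.get_obs(); p=np.array(o['eef_pos']); Rm=R.from_quat(o['tool_rot']).as_matrix()
    y0=np.degrees(np.arctan2(Rm[1,0],Rm[0,0])); y1=y0 if yaw is None else yaw
    dy=(y1-y0+180)%360-180
    print('t %.2f'%o['clock'],'pos',np.round(p,4),'yaw %.1f'%y0,'dyaw %.1f'%dy,'q',np.round(o['joint_pos'],2),'F',np.round(o['ft_force'],1),'w %.4f'%o['grip_width'],'tilt %.4f'%np.arccos(-Rm[2,2]))
    d=(np.array(target)-p)/n
    out=[]
    for i in range(n):
        a=np.radians(y0+dy*i/n); X=np.array([np.cos(a),np.sin(a),0]);Y=np.array([np.sin(a),-np.cos(a),0])
        out.append([round(float(d@X),4),round(float(d@Y),4),round(float(-d[2]),4),round(float(-dy/n),2)])
    print(out)
if __name__=='__main__':
    a=eval(sys.argv[1]); plan(a[0],*a[1:])
E
python3 plan.py "(0.544,0.083,0.19),3,16"
```

```text
t 0.15 pos [ 0.2212 -0.4478  0.2149] yaw -63.7 dyaw 66.7 q [-1.11  0.24  0.    1.34 -0.    1.57] F [0.  1.1 0.1] w 0.0855 tilt 0.0016
[[-0.0208, -0.0328, 0.0016, -4.17], [-0.0184, -0.0342, 0.0016, -4.17], [-0.0158, -0.0355, 0.0016, -4.17], [-0.0132, -0.0365, 0.0016, -4.17], [-0.0105, -0.0374, 0.0016, -4.17], [-0.0078, -0.038, 0.0016, -4.17], [-0.005, -0.0385, 0.0016, -4.17], [-0.0022, -0.0388, 0.0016, -4.17], [0.0006, -0.0388, 0.0016, -4.17], [0.0035, -0.0387, 0.0016, -4.17], [0.0063, -0.0383, 0.0016, -4.17], [0.009, -0.0378, 0.0016, -4.17], [0.0118, -0.037, 0.0016, -4.17], [0.0144, -0.0361, 0.0016, -4.17], [0.017, -0.0349, 0.0016, -4.17], [0.0195, -0.0336, 0.0016, -4.17]]
```

Emit:
{"fn": "send_rows", "kwargs": {
  "increments": [
    [[-0.021,-0.033,0.002,-4.2],[-0.018,-0.034,0.002,-4.2],[-0.016,-0.035,0.002,-4.2],[-0.013,-0.036,0.002,-4.2],[-0.01,-0.037,0.002,-4.2],[-0.008,-0.038,0.002,-4.2],[-0.005,-0.038,0.002,-4.2],[-0.002,-0.039,0.002,-4.2]]
  ],
  "hand": -1
}}

```text
clock: 0.95
eef_pos: [0.3818, -0.1771, 0.196]
tool_rot: [0.967, -0.254, -0.002, -0.001]
ft_force: [0.9, -0.7, -0.9]
grip_width: 0.0853
```

```bash
python3 plan.py "(0.544,0.083,0.19),3,8"
```

```text
t 0.95 pos [ 0.3818 -0.1771  0.196 ] yaw -29.5 dyaw 32.5 q [-0.44  0.1  -0.22  1.26  0.    1.65] F [ 0.9 -0.7 -0.9] w 0.0853 tilt 0.0036
[[0.0017, -0.0383, 0.0007, -4.06], [0.0044, -0.0381, 0.0007, -4.06], [0.0071, -0.0377, 0.0007, -4.06], [0.0097, -0.0371, 0.0007, -4.06], [0.0123, -0.0363, 0.0007, -4.06], [0.0148, -0.0353, 0.0007, -4.06], [0.0173, -0.0342, 0.0007, -4.06], [0.0197, -0.0329, 0.0007, -4.06]]
```

Tracking is good.

Emit:
{"fn": "send_rows", "kwargs": {
  "increments": [
    [[0.002,-0.038,0,-4.1],[0.004,-0.038,0,-4.1],[0.007,-0.038,0,-4.1],[0.01,-0.037,0,-4.1],[0.012,-0.036,0,-4.1],[0.015,-0.035,0,-4.1],[0.017,-0.034,0,-4.0],[0.02,-0.033,0,-4.0]]
  ]
}}

```text
clock: 1.75
eef_pos: [0.5432, 0.0972, 0.1937]
tool_rot: [0.999, 0.04, -0.003, -0.001]
ft_force: [0.2, -0.7, 0.3]
grip_width: 0.0856
```

```bash
python3 - <<'E'
from m import *
c=shot('wrist','wrist1.png'); P=pts(c)
m=mask(c,(5,150,60),(20,255,255),(0,0,512,384)); n,l,s,ce=cv2.connectedComponentsWithStats(m.astype(np.uint8))
for i in range(1,n):
    if s[i,4]>30: q=P[l==i]; print(s[i],ce[i],q.mean(0),np.median(q,0),cv2.minAreaRect(q[:,:2].astype(np.float32)))
E
python3 plan.py "(0.544,0.083,0.078),3,8"
```

```text
[250 163  16  57 757] [257.9682959  191.02774108] [0.54244698 0.09515349 0.08949556] [0.54242834 0.09476317 0.08781018] ((0.5417577624320984, 0.11704173684120178), (0.011784427799284458, 0.09121089428663254), 1.7885408401489258)
t 1.80 pos [0.5463 0.1025 0.1931] yaw 5.0 dyaw -2.0 q [0.18 0.36 0.12 1.33 0.01 1.66] F [ 3.4  3.3 -0.4] w 0.0852 tilt 0.0070
[[-0.0005, 0.0024, 0.0144, 0.25], [-0.0005, 0.0024, 0.0144, 0.25], [-0.0005, 0.0024, 0.0144, 0.25], [-0.0005, 0.0024, 0.0144, 0.25], [-0.0005, 0.0024, 0.0144, 0.25], [-0.0004, 0.0024, 0.0144, 0.25], [-0.0004, 0.0024, 0.0144, 0.25], [-0.0004, 0.0024, 0.0144, 0.25]]
```

View pics/wrist1.png

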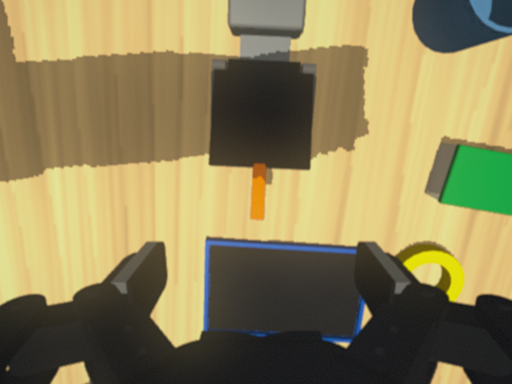

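The wrist view shows the tab at (258,191), the leaf spanning (210–315, 58–168), the rest block at the top (266,15) and the tray at (283,290). The arm was still settling in that shot, so I'll re-measure now that it is still.

```bash
python3 - <<'E'
from m import *
c=shot('wrist','wrist2.png'); P=pts(c)
def rep(n,m):
    n_,l,s,ce=cv2.connectedComponentsWithStats(cv2.erode(m.astype(np.uint8),np.ones((2,2),np.uint8)))
    for i in range(1,n_):
        if s[i,4]>150: q=P[l==i]; print(n,s[i],np.round(np.median(q,0),4),cv2.minAreaRect(q[:,:2].astype(np.float32)),q[:,2].min().round(3),q[:,2].max().round(3))
z=P[...,2]
rep('tab',mask(c,(5,150,60),(20,255,255),(0,0,512,384))&(z>.06)&(z<.11))
rep('leaf',(c['image'].max(-1)<60)&(z>.047)&(z<.09)&(P[...,1]>.09))
rep('rest',(abs(z-.04)<.005)&(P[...,1]>.2)&(abs(P[...,0]-.535)<.06))
rep('tray',mask(c,(105,120,40),(125,255,255),(180,220,380,345))&(z<.02))
E
python3 plan.py "(0.5435,0.086,0.078),2.5,8"
```

```text
tab [247 170  15  56 671] [0.543  0.0933 0.0882] ((0.5429439544677734, 0.09446652233600616), (0.01100366935133934, 0.045715492218732834), 1.6988744735717773) 0.079 0.097
leaf [ 209   68  100   93 7752] [0.5407 0.1654 0.0622] ((0.5407189726829529, 0.16555753350257874), (0.08846864104270935, 0.07902321964502335), 2.772275447845459) 0.047 0.078
rest [ 226    0   78   39 2792] [0.5387 0.2481 0.0405] ((0.5382786393165588, 0.24863173067569733), (0.06902114301919937, 0.03175368160009384), 4.248910903930664) 0.035 0.043
tray [201 247 155  85 677] [0.5459 0.0084 0.0107] ((0.5524400472640991, -0.008440107107162476), (0.21415449678897858, 0.09837935119867325), 33.66132736206055) 0.005 0.013
tray [334 293  28  52 227] [ 0.6822 -0.0784  0.0101] ((0.6812831163406372, -0.07751339673995972), (0.07512541860342026, 0.021146494895219803), 75.2630386352539) 0.005 0.013
t 1.85 pos [0.5446 0.0997 0.1929] yaw 4.8 dyaw -2.3 q [0.18 0.36 0.11 1.33 0.   1.67] F [0.1 0.  0.5] w 0.0851 tilt 0.0064
[[-0.0003, 0.0017, 0.0144, 0.29], [-0.0003, 0.0017, 0.0144, 0.29], [-0.0003, 0.0017, 0.0144, 0.29], [-0.0002, 0.0017, 0.0144, 0.29], [-0.0002, 0.0017, 0.0144, 0.29], [-0.0002, 0.0017, 0.0144, 0.29], [-0.0002, 0.0017, 0.0144, 0.29], [-0.0002, 0.0017, 0.0144, 0.29]]
```

Emit:
{"fn": "send_rows", "kwargs": {
  "increments": [
    [[0,0.002,0.015,0.3],[0,0.002,0.015,0.3],[0,0.002,0.015,0.3],[0,0.002,0.015,0.3],[0,0.002,0.015,0.3],[0,0.002,0.014,0.3],[0,0.002,0.014,0.3],[0,0.001,0.012,0.2]]
  ]
}}

```text
clock: 2.65
eef_pos: [0.5425, 0.0824, 0.0729]
tool_rot: [1.0, 0.02, -0.004, -0.0]
ft_force: [0.3, -0.2, 0.2]
grip_width: 0.0856
```

Emit:
{"fn": "send_rows", "kwargs": {
  "increments": [
    [[0,0,0,0],[0,0,0,0],[0,0,0,0],[0,0,0,0],[0,0,0,0],[0,0,0,0],[0,0,0,0],[0,0,0,0]]
  ],
  "hand": 1
}}

```text
clock: 3.45
eef_pos: [0.5409, 0.0815, 0.0731]
tool_rot: [1.0, 0.019, -0.006, -0.0]
ft_force: [-1.4, 0.5, -0.3]
grip_width: 0.0091
```

```bash
python3 plan.py "(0.5435,0.085,0.078),2.7,8"; python3 -c "
from h import *
shot('scene','s1.png');shot('side','sd1.png')
a=cv2.imread('pics/s1.png')[130:250,270:400];b=cv2.imread('pics/sd1.png')[180:310,150:270]
cv2.imwrite('pics/z1.png',np.hstack([cv2.resize(a,(400,400)),cv2.resize(b,(400,400))]))"
```

```text
t 3.45 pos [0.5409 0.0815 0.0731] yaw 2.2 dyaw 0.5 q [ 0.15  0.44 -0.09  1.05  0.    1.68] F [-1.4  0.5 -0.3] w 0.0091 tilt 0.0112
[[0.0003, -0.0004, -0.0006, -0.07], [0.0003, -0.0004, -0.0006, -0.07], [0.0003, -0.0004, -0.0006, -0.07], [0.0003, -0.0004, -0.0006, -0.07], [0.0003, -0.0004, -0.0006, -0.07], [0.0003, -0.0004, -0.0006, -0.07], [0.0003, -0.0004, -0.0006, -0.07], [0.0003, -0.0004, -0.0006, -0.07]]
```

View pics/z1.png

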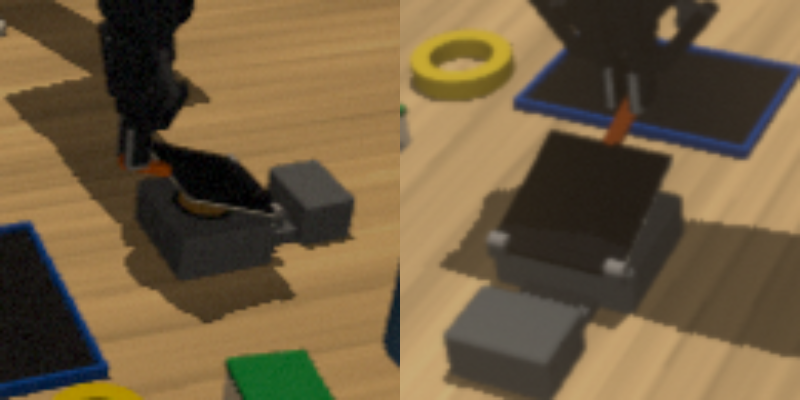

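Both views show the tab pinched between the pads: (130,160) in the left panel, (620,100) in the right. I'll work out the arc.

```bash
cat > arc.py <<'E'
from h import *
import sys
H=np.array([.200,.045]); off=-.0137
o=bot.get_obs();p=o['eef_pos']; yz=np.array([p[1],p[2]-off])-H
r=np.hypot(*yz); ph=np.arctan2(yz[1],-yz[0]); end=float(sys.argv[1]); n=int(sys.argv[2])
R0=.1255
print('pos',np.round(p,4),'r %.4f phi %.3f'%(r,ph),'F',np.round(o['ft_force'],1),'w',round(o['grip_width'],4))
a=np.linspace(ph,end,n+1); rr=np.linspace(r,R0,n+1); y=-rr*np.cos(a); z=rr*np.sin(a)
print([[round(float(-dy),3),round(float(-dz),3)] for dy,dz in zip(np.diff(y),np.diff(z))])
E
python3 arc.py 3.14 24
```

```text
pos [0.541  0.0814 0.0731] r 0.1257 phi 0.339 F [-1.1  0.3  0.2] w 0.0088
[[-0.006, -0.014], [-0.007, -0.013], [-0.009, -0.012], [-0.01, -0.011], [-0.011, -0.01], [-0.012, -0.008], [-0.013, -0.007], [-0.014, -0.005], [-0.014, -0.003], [-0.015, -0.002], [-0.015, -0.0], [-0.015, 0.002], [-0.014, 0.003], [-0.014, 0.005], [-0.013, 0.007], [-0.012, 0.008], [-0.011, 0.009], [-0.01, 0.011], [-0.009, 0.012], [-0.007, 0.013], [-0.006, 0.013], [-0.004, 0.014], [-0.003, 0.014], [-0.001, 0.015]]
```

Emit:
{"fn": "send_rows", "kwargs": {
  "increments": [
    [[0,-0.006,-0.014,0],[0,-0.007,-0.013,0],[0,-0.009,-0.012,0],[0,-0.01,-0.011,0],[0,-0.011,-0.01,0],[0,-0.012,-0.008,0],[0,-0.013,-0.007,0],[0,-0.014,-0.005,0]]
  ]
}}

```text
clock: 4.35
eef_pos: [0.5375, 0.1708, 0.1522]
tool_rot: [1.0, 0.019, -0.009, -0.002]
ft_force: [2.5, 1.2, -10.8]
grip_width: 0.006
```

```bash
python3 arc.py 3.14 16
```

```text
pos [0.5375 0.1708 0.1522] r 0.1244 phi 1.334 F [  2.5   1.2 -10.8] w 0.006
[[-0.014, -0.003], [-0.014, -0.001], [-0.014, 0.001], [-0.014, 0.002], [-0.014, 0.004], [-0.013, 0.005], [-0.012, 0.007], [-0.012, 0.008], [-0.011, 0.009], [-0.01, 0.01], [-0.008, 0.011], [-0.007, 0.012], [-0.006, 0.013], [-0.004, 0.014], [-0.002, 0.014], [-0.001, 0.014]]
```

```bash
python3 -c "
from h import *
shot('scene','s2.png');shot('side','sd2.png')
a=cv2.imread('pics/s2.png')[100:230,290:420];b=cv2.imread('pics/sd2.png')[150:310,130:290]
cv2.imwrite('pics/z2.png',np.hstack([cv2.resize(a,(400,400)),cv2.resize(b,(400,400))]));o=bot.get_obs();print(o['ft_force'],o['grip_width'])"
```

```text
[ 2.03518415  0.88443973 -7.5729141 ] 0.006170506918029217
```

View pics/z2.png

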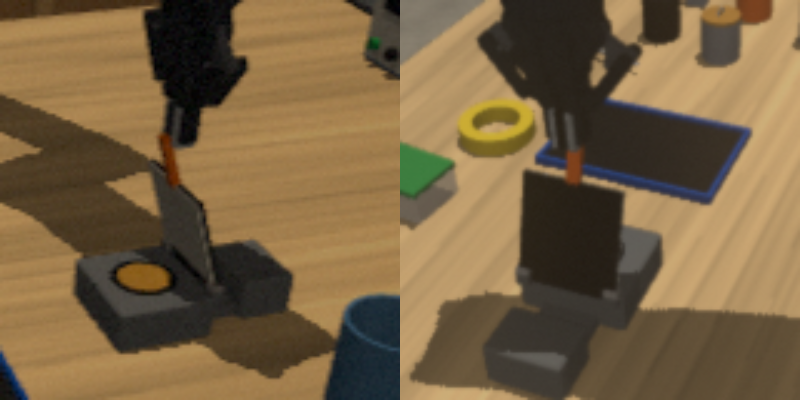

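The left panel shows the leaf near upright with the tab at (170,160) lagging behind the fingertips at (180,140), so it may be slipping. Checking the actual leaf angle.

Run:
```python
from m import *
c=ld('s2.png');P=pts(c)
# white inner face in scene view
u,v=np.meshgrid(range(512),range(384))
m=(u>335)&(u<365)&(v>150)&(v<195)&(P[...,2]>.06)&(P[...,2]<.13)&(P[...,1]<.25)&(abs(P[...,0]-.54)<.06)
q=P[m];ce=q.mean(0);V=np.linalg.svd(q-ce,full_matrices=False)[2];print(len(q),ce,V[2],q.min(0),q.max(0))
for f,r in(('s2.png',(330,135,360,170)),('sd2.png',(180,195,215,235))):
    c=ld(f);P=pts(c);t=mask(c,(3,130,40),(20,255,255),r);q=P[t];q=q[(q[:,2]>.1)&(q[:,2]<.2)];print('tab',f,len(q),np.median(q,0),q.min(0),q.max(0))
```

```text
327 [0.54504736 0.1782669  0.09555139] [ 0.05759456 -0.9489876  -0.3100087 ] [0.48971762 0.16513258 0.06025526] [0.58368547 0.1949048  0.12983915]
tab s2.png 82 [0.54141516 0.15955851 0.15476301] [0.48904516 0.15042093 0.10265169] [0.57783294 0.17808715 0.17862021]
tab sd2.png 98 [0.53707002 0.17182322 0.14395329] [0.53172185 0.16143986 0.12003465] [0.57296907 0.18097672 0.16214144]
```

The leaf stands at about 1.26 rad and the tab has crept to the edge of the pads. I'll release it and push the leaf over from its white side with closed fingers.

Emit:
{"fn": "send_rows", "kwargs": {
  "increments": [
    [[0,0,0,0],[0,0,0,0],[0,0,0,0],[0,0,0,0],[0,0.015,0,0],[0,0.015,0,0],[0,0.015,0,0],[0,0.015,0,0]]
  ],
  "hand": -0.4
}}

```text
clock: 5.25
eef_pos: [0.542, 0.1063, 0.1574]
tool_rot: [1.0, 0.02, -0.004, -0.002]
ft_force: [0.5, 0.3, 0.1]
grip_width: 0.0598
```

```bash
python3 plan.py "(0.541,0.115,0.136),2.7,8";python3 -c "
from h import *
shot('scene','s3.png')
a=cv2.imread('pics/s3.png')[100:230,290:420]
cv2.imwrite('pics/z3.png',cv2.resize(a,(400,400)))"
```

```text
t 5.25 pos [0.542  0.1063 0.1574] yaw 2.3 dyaw 0.4 q [0.19 0.38 0.05 1.25 0.   1.72] F [0.5 0.3 0.1] w 0.0598 tilt 0.0094
[[-0.0001, -0.0011, 0.0027, -0.05], [-0.0001, -0.0011, 0.0027, -0.05], [-0.0001, -0.0011, 0.0027, -0.05], [-0.0001, -0.0011, 0.0027, -0.05], [-0.0001, -0.0011, 0.0027, -0.05], [-0.0001, -0.0011, 0.0027, -0.05], [-0.0001, -0.0011, 0.0027, -0.05], [-0.0001, -0.0011, 0.0027, -0.05]]
```

View pics/z3.png

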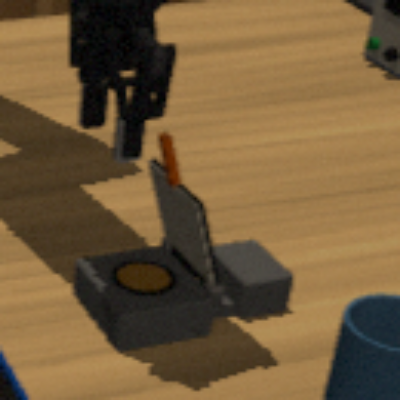

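The leaf stays up, with the tab at (168,155) and the fingers clear at (125,130). I'll close and lower.

Emit:
{"fn": "send_rows", "kwargs": {
  "increments": [
    [[0,0,0,0],[0,0,0,0],[0,0,0.004,0],[0,0,0.004,0],[0,0,0.004,0],[0,0,0.004,0],[0,0,0.004,0],[0,0,0.001,0]]
  ],
  "hand": 1
}}

```text
clock: 6.1
eef_pos: [0.5414, 0.1033, 0.1338]
tool_rot: [1.0, 0.018, -0.005, -0.001]
ft_force: [0.2, -0.2, 0.2]
grip_width: 0.0
```

```bash
python3 plan.py "(0.541,0.185,0.136),2.7,8"
```

```text
t 6.10 pos [0.5414 0.1033 0.1338] yaw 2.1 dyaw 0.6 q [0.19 0.4  0.01 1.19 0.   1.72] F [ 0.2 -0.2  0.2] w 0.0000 tilt 0.0108
[[0.0003, -0.0102, -0.0003, -0.07], [0.0003, -0.0102, -0.0003, -0.07], [0.0004, -0.0102, -0.0003, -0.07], [0.0004, -0.0102, -0.0003, -0.07], [0.0004, -0.0102, -0.0003, -0.07], [0.0004, -0.0102, -0.0003, -0.07], [0.0004, -0.0102, -0.0003, -0.07], [0.0004, -0.0102, -0.0003, -0.07]]
```

Emit:
{"fn": "send_rows", "kwargs": {
  "increments": [
    [[0,-0.011,0,0],[0,-0.011,0,0],[0,-0.011,0,0],[0,-0.011,0,0],[0,-0.011,0,0],[0,-0.011,0,0],[0,-0.011,0,0],[0,-0.012,0,0]]
  ]
}}

```text
clock: 6.9
eef_pos: [0.5381, 0.2, 0.1346]
tool_rot: [1.0, 0.018, -0.005, -0.001]
ft_force: [-0.5, -1.0, -0.5]
grip_width: -0.0002
```

Emit:
{"fn": "send_rows", "kwargs": {
  "increments": [
    [[0,-0.014,0.001,0],[0,-0.014,0.004,0],[0,-0.013,0.008,0],[0,-0.013,0.011,0],[0,-0.01,0.013,0],[0,-0.007,0.014,0],[0,-0.004,0.012,0],[0,-0.002,0.01,0]]
  ]
}}

```text
clock: 7.7
eef_pos: [0.5339, 0.2865, 0.0553]
tool_rot: [1.0, 0.02, -0.004, -0.001]
ft_force: [-0.2, -0.6, 0.1]
grip_width: -0.0002
```

```bash
python3 plan.py "(0.54,0.274,0.06),2.7,8";python3 -c "
from h import *
shot('scene','s4.png');shot('side','sd4.png')
a=cv2.imread('pics/s4.png')[100:230,290:420];b=cv2.imread('pics/sd4.png')[150:310,130:290]
cv2.imwrite('pics/z4.png',np.hstack([cv2.resize(a,(400,400)),cv2.resize(b,(400,400))]))"
```

```text
t 7.70 pos [0.5339 0.2865 0.0553] yaw 2.3 dyaw 0.4 q [0.49 0.56 0.06 1.07 0.01 2.02] F [-0.2 -0.6  0.1] w -0.0002 tilt 0.0093
[[0.0007, 0.0016, -0.0006, -0.05], [0.0007, 0.0016, -0.0006, -0.05], [0.0007, 0.0016, -0.0006, -0.05], [0.0007, 0.0016, -0.0006, -0.05], [0.0007, 0.0016, -0.0006, -0.05], [0.0007, 0.0016, -0.0006, -0.05], [0.0007, 0.0016, -0.0006, -0.05], [0.0007, 0.0016, -0.0006, -0.05]]
```

View pics/z4.png

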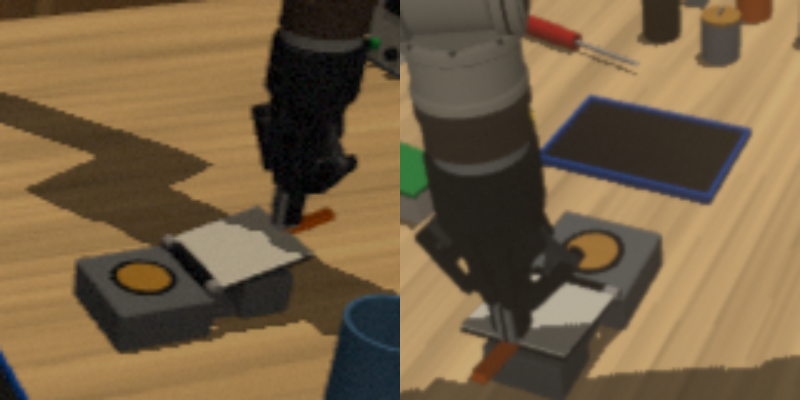

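The cover is nearly flat, white face up at (235,250) in the left panel. I'll press a little more, then rise.

Emit:
{"fn": "send_rows", "kwargs": {
  "increments": [
    [[0,0,0.004,0],[0,0,0.004,0],[0,0,0.004,0],[0,0,0.003,0],[0,0,0,0],[0,0,-0.01,0],[0,0,-0.02,0],[0,0,-0.03,0]]
  ]
}}

```text
clock: 8.6
eef_pos: [0.5315, 0.2822, 0.0978]
tool_rot: [1.0, 0.018, -0.009, 0.001]
ft_force: [-0.5, -0.1, -0.7]
grip_width: 0.0001
```

```bash
python3 - <<'E'
from m import *
c=shot('scene','s5.png');shot('side','sd5.png')
a=cv2.imread('pics/s5.png')[100:230,290:420];b=cv2.imread('pics/sd5.png')[150:310,130:290]
cv2.imwrite('pics/z5.png',np.hstack([cv2.resize(a,(400,400)),cv2.resize(b,(400,400))]))
P=pts(c);im=c['image'].astype(int)
m=(im.min(-1)>110)&(im.max(-1)-im.min(-1)<40)&(P[...,2]>.03)&(P[...,2]<.12)&(abs(P[...,1]-.25)<.06)&(abs(P[...,0]-.54)<.07)
q=P[m];print(len(q),q.mean(0),np.linalg.svd(q-q.mean(0),full_matrices=False)[2][2])
# round face
for f in('s5.png','sd5.png'):
    c=ld(f);P=pts(c);m=mask(c,(8,90,60),(25,255,255),(300,180,350,220) if f[1]=='5' else (180,215,240,280))&(abs(P[...,2]-.041)<.006)
    q=P[m];print('face',len(q),q.mean(0),cv2.minEnclosingCircle(q[:,:2].astype(np.float32)))
E
python3 plan.py "(0.54,0.22,0.25),2.7,8"
```

```text
341 [0.54013785 0.23534139 0.05086643] [-6.09632274e-04  6.15682241e-02 -9.98102691e-01]
face 138 [0.53446738 0.15051754 0.04126998] ((0.5170718431472778, 0.14214935898780823), 0.04586946964263916)
face 278 [0.53904364 0.15409208 0.04062668] ((0.5397869348526001, 0.1271747499704361), 0.051212817430496216)
t 8.70 pos [0.5359 0.2845 0.1038] yaw 2.1 dyaw 0.6 q [0.48 0.52 0.12 1.18 0.01 2.02] F [0.7 0.4 0.5] w -0.0000 tilt 0.0073
[[0.0002, 0.0081, -0.0183, -0.08], [0.0002, 0.0081, -0.0183, -0.08], [0.0002, 0.0081, -0.0183, -0.08], [0.0002, 0.0081, -0.0183, -0.08], [0.0002, 0.0081, -0.0183, -0.08], [0.0002, 0.0081, -0.0183, -0.08], [0.0002, 0.0081, -0.0183, -0.08], [0.0001, 0.0081, -0.0183, -0.08]]
```

View pics/z5.png

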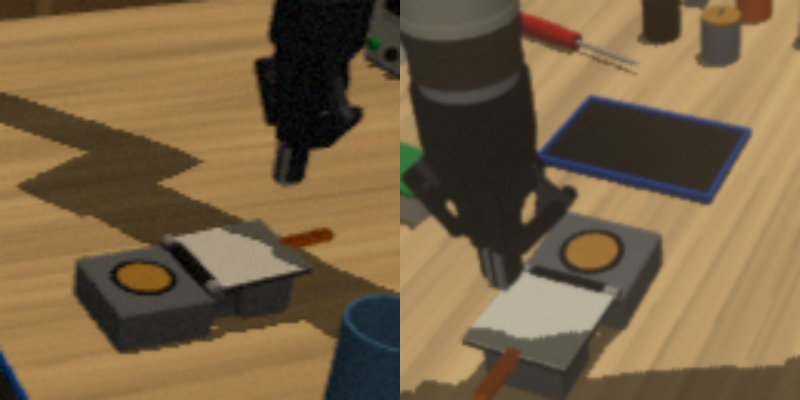

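The cover is folded, with the white face up and flat on the block at (235,255) in the left panel; the fitted angle is about 3.08 rad. Next, the bobs' neighbours.

Run:
```python
from m import *
def ray(c,u,v,z):
    K=c['camera_matrix'];d=R.from_quat(c['rotation']).as_matrix()@np.array([(u-K[0,2])/K[0,0],(v-K[1,2])/K[1,1],1]);e=c['eye'];return (e+d*(z-e[2])/d[2])[:2]
for f,rois in(('scene0.png',{'orange':(110,210,145,255),'black':(155,230,190,272),'clamp':(100,250,140,285),'marker':(175,165,210,195),'b1':(133,190,162,224),'b2':(165,207,193,243)}),('side0.png',{'orange':(260,135,283,160),'black':(224,143,245,168),'clamp':(240,138,260,153),'marker':(300,185,358,200),'b1':(285,144,310,172),'b2':(247,149,270,178)})):
    c=ld(f);P=pts(c)
    for n,r in rois.items():
        x0,y0,x1,y1=r;q=P[y0:y1,x0:x1].reshape(-1,3);im=c['image'][y0:y1,x0:x1]
        if n in('orange','black','b1','b2'): q=q[(q[:,2]>.056)&(q[:,2]<.068)]
        else: q=q[(q[:,2]>.01)]
        print(f,n,len(q),np.round(np.median(q,0),3),np.round(np.percentile(q,3,axis=0),3),np.round(np.percentile(q,97,axis=0),3))
for f,r in(('s5.png',(300,180,350,220)),('sd5.png',(180,215,240,280))):
    c=ld(f); m=mask(c,(8,90,60),(25,255,255),r).astype(np.uint8)
    cn=max(cv2.findContours(m,0,1)[0],key=cv2.contourArea)
    e=cv2.fitEllipse(cn);print(f,e,ray(c,*e[0],.041))
```

```text
scene0.png orange 240 [ 0.581 -0.395  0.061] [ 0.555 -0.417  0.057] [ 0.601 -0.374  0.063]
scene0.png black 290 [ 0.675 -0.298  0.061] [ 0.65  -0.32   0.057] [ 0.695 -0.277  0.063]
scene0.png clamp 484 [ 0.676 -0.408  0.026] [ 0.651 -0.438  0.012] [ 0.711 -0.385  0.031]
scene0.png marker 150 [ 0.349 -0.225  0.016] [ 0.281 -0.26   0.01 ] [ 0.4   -0.191  0.019]
scene0.png b1 205 [ 0.481 -0.355  0.061] [ 0.454 -0.378  0.057] [ 0.576 -0.333  0.063]
scene0.png b2 327 [ 0.594 -0.282  0.061] [ 0.56  -0.305  0.058] [ 0.674 -0.254  0.063]
side0.png orange 127 [ 0.573 -0.377  0.06 ] [ 0.557 -0.409  0.057] [ 0.598 -0.259  0.063]
side0.png black 98 [ 0.671 -0.29   0.06 ] [ 0.65  -0.315  0.056] [ 0.694 -0.27   0.062]
side0.png clamp 134 [ 0.659 -0.389  0.027] [ 0.596 -0.435  0.012] [ 0.682 -0.29   0.061]
side0.png marker 176 [ 0.341 -0.216  0.014] [ 0.279 -0.253  0.01 ] [ 0.396 -0.185  0.017]
side0.png b1 101 [ 0.476 -0.345  0.06 ] [ 0.455 -0.372  0.057] [ 0.497 -0.328  0.063]
side0.png b2 105 [ 0.58  -0.268  0.06 ] [ 0.558 -0.291  0.057] [ 0.603 -0.248  0.063]
s5.png ((324.4256896972656, 199.83197021484375), (41.07642364501953, 62.338619232177734), 90.17552947998047) [0.57562915 0.10145385]
sd5.png ((215.90475463867188, 247.37265014648438), (46.10546875, 66.31146240234375), 149.30905151367188) [0.52298912 0.13924527]
```

Run:
```python
import cv2
a=cv2.imread('pics/scene0.png')[160:300,90:230]
b=cv2.imread('pics/side0.png')[120:210,215:365]
import numpy as np
cv2.imwrite('pics/zc.png',np.hstack([cv2.resize(a,(400,400)),cv2.resize(b,(400,240)) if 0 else cv2.resize(b,(400,400))]))
```

```text
(no output)
```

View pics/zc.png

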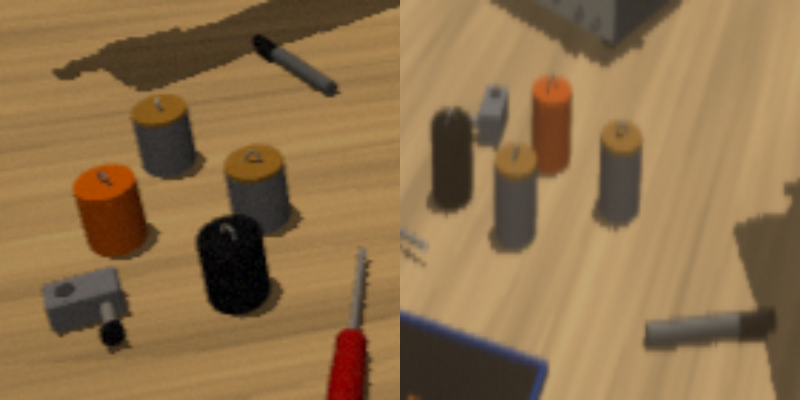

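The zoom shows grey bobs at (163,135) and (257,190) in the left panel, with orange (110,210) and black (233,262) look-alikes nearby. A jaw yaw of -70° clears both neighbours.

```bash
python3 plan.py "(0.581,-0.273,0.2),-70,16"
```

```text
t 8.70 pos [0.5359 0.2845 0.1038] yaw 2.1 dyaw -72.1 q [0.48 0.52 0.12 1.18 0.01 2.02] F [0.7 0.4 0.5] w -0.0000 tilt 0.0073
[[0.0016, 0.0349, -0.006, 4.5], [0.0043, 0.0347, -0.006, 4.5], [0.007, 0.0342, -0.006, 4.5], [0.0097, 0.0336, -0.006, 4.5], [0.0123, 0.0327, -0.006, 4.5], [0.0148, 0.0317, -0.006, 4.5], [0.0173, 0.0304, -0.006, 4.5], [0.0196, 0.029, -0.006, 4.5], [0.0218, 0.0273, -0.006, 4.5], [0.0239, 0.0255, -0.006, 4.5], [0.0258, 0.0236, -0.006, 4.5], [0.0276, 0.0215, -0.006, 4.5], [0.0292, 0.0192, -0.006, 4.5], [0.0306, 0.0169, -0.006, 4.5], [0.0318, 0.0144, -0.006, 4.5], [0.0329, 0.0119, -0.006, 4.5]]
```

Emit:
{"fn": "send_rows", "kwargs": {
  "increments": [
    [[0,0.01,-0.02,0],[0.004,0.035,-0.015,4.5],[0.007,0.034,-0.01,4.5],[0.01,0.034,-0.01,4.5],[0.012,0.033,-0.01,4.5],[0.015,0.032,-0.01,4.5],[0.017,0.03,-0.005,4.5],[0.02,0.029,0,4.5]]
  ],
  "hand": -1
}}

```text
clock: 9.5
eef_pos: [0.5765, 0.0282, 0.1909]
tool_rot: [0.966, -0.259, 0.001, -0.003]
ft_force: [1.0, 0.2, 0.2]
grip_width: 0.0853
```

```bash
python3 plan.py "(0.581,-0.273,0.2),-70,9"
```

```text
t 9.50 pos [0.5765 0.0282 0.1909] yaw -30.1 dyaw -39.9 q [0.05 0.4  0.17 1.33 0.01 2.14] F [1.  0.2 0.2] w 0.0853 tilt 0.0063
[[0.0172, 0.0287, -0.001, 4.44], [0.0194, 0.0273, -0.001, 4.44], [0.0214, 0.0257, -0.001, 4.44], [0.0234, 0.024, -0.001, 4.44], [0.0251, 0.0221, -0.001, 4.44], [0.0268, 0.0201, -0.001, 4.44], [0.0282, 0.018, -0.001, 4.44], [0.0296, 0.0157, -0.001, 4.44], [0.0307, 0.0134, -0.001, 4.44]]
```

Emit:
{"fn": "send_rows", "kwargs": {
  "increments": [
    [[0.017,0.029,0,5],[0.02,0.029,0,5],[0.023,0.027,0,5],[0.026,0.025,0,5],[0.028,0.022,0,5],[0.03,0.019,0,5],[0.025,0.014,0,5],[0.015,0.006,0,5]]
  ]
}}

```text
clock: 10.3
eef_pos: [0.5777, -0.2419, 0.1935]
tool_rot: [0.809, -0.588, 0.003, -0.004]
ft_force: [0.5, 0.7, 0.7]
grip_width: 0.0854
```

Emit:
{"fn": "send_rows", "kwargs": {
  "increments": [
    [[0,0,0,0],[0,0,0,0],[0,0,0,0],[0,0,0,0],[0,0,0,0],[0,0,0,0],[0,0,0,0],[0,0,0,0]]
  ]
}}

```text
clock: 11.1
eef_pos: [0.5778, -0.239, 0.1944]
tool_rot: [0.811, -0.585, 0.003, -0.005]
ft_force: [0.7, 0.7, 0.1]
grip_width: 0.0854
```

```bash
cat > w.py <<'E'
from m import *
import sys
f=sys.argv[1]; c=shot('wrist',f); P=pts(c); hsv=cv2.cvtColor(c['image'],cv2.COLOR_RGB2HSV)
m=(P[...,2]>.053)&(P[...,2]<.066)&(c['range_z']>0)&(P[...,0]>.4)
m=cv2.morphologyEx(m.astype(np.uint8),cv2.MORPH_OPEN,np.ones((3,3),np.uint8))
n,l,s,ce=cv2.connectedComponentsWithStats(m)
for i in range(1,n):
    if s[i,4]>150: q=P[l==i]; (x,y),r=cv2.minEnclosingCircle(q[:,:2].astype(np.float32)); print('px',ce[i].round(),'n',len(q),'mean',q.mean(0).round(4),'circ %.4f %.4f r %.4f'%(x,y,r),'hsv',np.median(hsv[l==i],0))
E
python3 w.py w3.png;python3 plan.py "(0.581,-0.273,0.15),-70,8"
```

```text
px [353. 104.] n 2462 mean [ 0.6744 -0.295   0.0606] circ 0.6742 -0.2957 r 0.0251 hsv [19. 63. 73.]
px [294. 190.] n 2017 mean [ 0.5829 -0.2713  0.0605] circ 0.5822 -0.2718 r 0.0250 hsv [ 21. 184. 215.]
px [406. 229.] n 1934 mean [ 0.5808 -0.3908  0.0603] circ 0.5800 -0.3926 r 0.0253 hsv [ 17. 243. 215.]
px [330. 302.] n 1623 mean [ 0.4797 -0.3495  0.0602] circ 0.4777 -0.3506 r 0.0254 hsv [ 19. 189. 192.]
t 11.15 pos [ 0.5778 -0.2391  0.1944] yaw -71.6 dyaw 1.6 q [-0.4   0.5   0.32  1.39  0.01  2.42] F [ 0.2 -0.3 -0.4] w 0.0853 tilt 0.0113
[[0.0041, 0.001, 0.0055, -0.19], [0.0041, 0.001, 0.0055, -0.19], [0.0041, 0.001, 0.0055, -0.19], [0.0041, 0.001, 0.0055, -0.19], [0.0041, 0.001, 0.0055, -0.19], [0.0041, 0.001, 0.0055, -0.19], [0.0041, 0.001, 0.0055, -0.19], [0.0041, 0.0011, 0.0055, -0.19]]
```

View pics/w3.png

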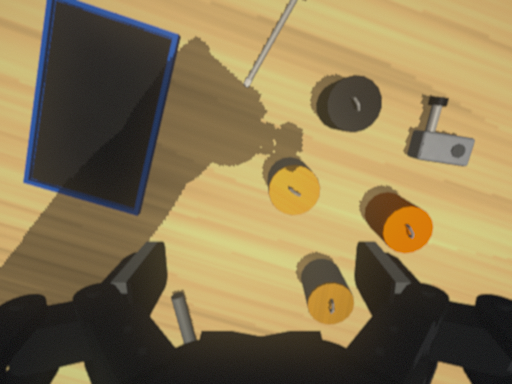

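The wrist view shows the brass-topped bobs at (293,190) and (330,303), the black one at (353,104), the orange one at (406,229) and the tray at left. The bob centres are (0.582,-0.272) and (0.478,-0.351).

Emit:
{"fn": "send_rows", "kwargs": {
  "increments": [
    [[0.004,0.001,0.011,0],[0.005,0.001,0.011,0],[0.005,0.001,0.011,0],[0.005,0.001,0.011,0],[0.005,0.001,0.011,0],[0.004,0.001,0.011,0],[0.002,0,0.011,0],[0,0,0,0]]
  ]
}}

```text
clock: 11.95
eef_pos: [0.5811, -0.2723, 0.1075]
tool_rot: [0.811, -0.585, 0.001, -0.004]
ft_force: [-0.3, -0.1, 0.2]
grip_width: 0.0853
```

```bash
python3 plan.py "(0.582,-0.272,0.03),-71,6"
```

```text
t 11.95 pos [ 0.5811 -0.2723  0.1075] yaw -71.6 dyaw 0.6 q [-0.44  0.58  0.23  1.22  0.01  2.38] F [-0.3 -0.1  0.2] w 0.0853 tilt 0.0087
[[0.0, -0.0002, 0.0129, -0.11], [0.0, -0.0002, 0.0129, -0.11], [0.0, -0.0002, 0.0129, -0.11], [0.0, -0.0002, 0.0129, -0.11], [0.0, -0.0002, 0.0129, -0.11], [0.0, -0.0002, 0.0129, -0.11]]
```

Emit:
{"fn": "send_rows", "kwargs": {
  "increments": [
    [[0,0,0.012,0],[0,0,0.012,0],[0,0,0.012,0],[0,0,0.012,0],[0,0,0.012,0],[0,0,0.01,0],[0,0,0.004,0],[0,0,0,0]]
  ]
}}

```text
clock: 12.75
eef_pos: [0.5818, -0.2709, 0.0268]
tool_rot: [0.811, -0.585, 0.001, -0.004]
ft_force: [0.1, -0.6, 0.6]
grip_width: 0.0858
```

Emit:
{"fn": "send_rows", "kwargs": {
  "increments": [
    [[0,0,0,0],[0,0,0,0],[0,0,0,0],[0,0,0,0],[0,0,0,0],[0,0,0,0],[0,0,0,0],[0,0,0,0]]
  ],
  "hand": 1
}}

```text
clock: 13.55
eef_pos: [0.5826, -0.2714, 0.0283]
tool_rot: [0.811, -0.585, 0.002, -0.005]
ft_force: [-0.4, 0.2, -1.3]
grip_width: 0.0473
```

```bash
python3 plan.py "(0.582,-0.272,0.1),-71,8"
```

```text
t 13.55 pos [ 0.5826 -0.2714  0.0283] yaw -71.6 dyaw 0.6 q [-0.44  0.64  0.13  1.05  0.01  2.38] F [-0.4  0.2 -1.3] w 0.0473 tilt 0.0098
[[0.0, 0.0001, -0.009, -0.07], [0.0, 0.0001, -0.009, -0.07], [0.0, 0.0001, -0.009, -0.07], [0.0, 0.0001, -0.009, -0.07], [0.0, 0.0001, -0.009, -0.07], [0.0, 0.0001, -0.009, -0.07], [0.0, 0.0001, -0.009, -0.07], [0.0, 0.0001, -0.009, -0.07]]
```

Emit:
{"fn": "send_rows", "kwargs": {
  "increments": [
    [[0,0,-0.005,0],[0,0,-0.01,0],[0,0,-0.01,0],[0,0,-0.01,0],[0,0,-0.01,0],[0,0,-0.005,0],[0,0,0,0],[0,0,0,0]]
  ]
}}

```text
clock: 14.35
eef_pos: [0.5816, -0.2714, 0.0826]
tool_rot: [0.811, -0.585, 0.001, -0.004]
ft_force: [0.7, 0.5, -4.1]
grip_width: 0.0474
```

```bash
cat > weigh.py <<'E'
from h import *
F=[]
for i in range(16):
    viewer.camera('side'); o=bot.get_obs(); F.append(np.r_[o['ft_force'],o['tau'][:4]])
F=np.array(F);print('fz',F[:,2].round(2));print('mean',F[4:].mean(0).round(3),'sd',F[4:].std(0).round(3),o['eef_pos'].round(4),o['grip_width'].round(4))
E
python3 weigh.py
```

```text
fz [-3.19 -4.49 -3.64 -4.88 -4.38 -4.57 -4.35 -4.38 -4.8  -3.71 -3.56 -4.46
 -3.87 -4.23 -4.79 -4.09]Traceback (most recent call last):
  File "weigh.py", line 5, in <module>
    F=np.array(F);print('fz',F[:,2].round(2));print('mean',F[4:].mean(0).round(3),'sd',F[4:].std(0).round(3),o['eef_pos'].round(4),o['grip_width'].round(4))
                                                                                                                                   ^^^^^^^^^^^^^^^^^^^^^
AttributeError: 'float' object has no attribute 'round'
```

bob at (0.582,-0.272) weighs about 4.25 N, above the 2.75 N the lighter one could reach, so it is the heavier. I'll set it back and take the other, which I'll weigh as a check.

```bash
sed -i "s/,o\['grip_width'\].round(4)/,o['grip_width']/" weigh.py; python3 plan.py "(0.582,-0.272,0.0283),-71.6,6"
```

```text
t 15.15 pos [ 0.5814 -0.2713  0.0823] yaw -71.6 dyaw -0.0 q [-0.44  0.6   0.19  1.16  0.01  2.38] F [ 0.2  0.4 -4.1] w 0.0474 tilt 0.0089
[[0.0001, -0.0001, 0.009, 0.0], [0.0001, -0.0001, 0.009, 0.0], [0.0001, -0.0001, 0.009, 0.0], [0.0001, -0.0001, 0.009, 0.0], [0.0001, -0.0001, 0.009, 0.0], [0.0001, -0.0001, 0.009, 0.0]]
```

Emit:
{"fn": "send_rows", "kwargs": {
  "increments": [
    [[0,0,0.006,0],[0,0,0.01,0],[0,0,0.01,0],[0,0,0.01,0],[0,0,0.008,0],[0,0,0.004,0],[0,0,0.002,0],[0,0,0,0]]
  ]
}}

```text
clock: 15.95
eef_pos: [0.5814, -0.2708, 0.0286]
tool_rot: [0.811, -0.585, 0.001, -0.004]
ft_force: [0.8, 0.8, -4.3]
grip_width: 0.0466
```

```bash
python3 plan.py "(0.582,-0.272,0.0283),-71.6,6"
```

```text
t 15.95 pos [ 0.5814 -0.2708  0.0286] yaw -71.6 dyaw -0.0 q [-0.44  0.64  0.13  1.05  0.01  2.38] F [ 0.8  0.8 -4.3] w 0.0466 tilt 0.0087
[[0.0002, -0.0, 0.0001, 0.0], [0.0002, -0.0, 0.0001, 0.0], [0.0002, -0.0, 0.0001, 0.0], [0.0002, -0.0, 0.0001, 0.0], [0.0002, -0.0, 0.0001, 0.0], [0.0002, -0.0, 0.0001, 0.0]]
```

Force still shows nearly the full weight, so I'll go down by a hair until contact.

Emit:
{"fn": "send_rows", "kwargs": {
  "increments": [
    [[0,0,0.001,0],[0,0,0.001,0],[0,0,0.001,0],[0,0,0,0],[0,0,0,0],[0,0,0,0],[0,0,0,0],[0,0,0,0]]
  ]
}}

```text
clock: 16.75
eef_pos: [0.5819, -0.2711, 0.0282]
tool_rot: [0.811, -0.585, 0.002, -0.005]
ft_force: [-2.0, 1.0, 1.1]
grip_width: 0.0475
```

Contact made. I'll open and rise.

Emit:
{"fn": "send_rows", "kwargs": {
  "increments": [
    [[0,0,0,0],[0,0,0,0],[0,0,0,0],[0,0,0,0],[0,0,0,0],[0,0,-0.01,0],[0,0,-0.015,0],[0,0,-0.02,0]]
  ],
  "hand": -1
}}

```text
clock: 17.55
eef_pos: [0.5818, -0.2713, 0.0727]
tool_rot: [0.811, -0.585, 0.001, -0.004]
ft_force: [0.7, 0.3, 0.9]
grip_width: 0.0854
```

```bash
python3 plan.py "(0.582,-0.272,0.12),-71.6,4"; python3 plan.py "(0.4777,-0.3506,0.12),-71.6,8"
```

```text
t 17.55 pos [ 0.5818 -0.2713  0.0727] yaw -71.6 dyaw -0.0 q [-0.44  0.6   0.18  1.14  0.01  2.38] F [0.7 0.3 0.9] w 0.0854 tilt 0.0093
[[0.0002, 0.0, -0.0118, 0.01], [0.0002, 0.0, -0.0118, 0.01], [0.0002, 0.0, -0.0118, 0.01], [0.0002, 0.0, -0.0118, 0.01]]
t 17.55 pos [ 0.5818 -0.2713  0.0727] yaw -71.6 dyaw -0.0 q [-0.44  0.6   0.18  1.14  0.01  2.38] F [0.7 0.3 0.9] w 0.0854 tilt 0.0093
[[0.0053, 0.0155, -0.0059, 0.0], [0.0053, 0.0155, -0.0059, 0.0], [0.0053, 0.0155, -0.0059, 0.0], [0.0053, 0.0155, -0.0059, 0.0], [0.0053, 0.0155, -0.0059, 0.0], [0.0053, 0.0155, -0.0059, 0.0], [0.0053, 0.0155, -0.0059, 0.0], [0.0053, 0.0155, -0.0059, 0.0]]
```

Emit:
{"fn": "send_rows", "kwargs": {
  "increments": [
    [[0,0,-0.02,0],[0,0,-0.025,0],[0,0,-0.01,0],[0.009,0.025,0,0],[0.01,0.028,0,0],[0.01,0.028,0,0],[0.008,0.022,0,0],[0.003,0.01,0,0]]
  ]
}}

```text
clock: 18.35
eef_pos: [0.4887, -0.3474, 0.1358]
tool_rot: [0.813, -0.583, 0.007, -0.006]
ft_force: [-0.8, -0.4, 0.2]
grip_width: 0.0854
```

```bash
python3 w.py w4.png; python3 plan.py "(0.4777,-0.3506,0.028),-71.6,7"
```

```text
px [199.  44.] n 4370 mean [ 0.5817 -0.2721  0.0606] circ 0.5816 -0.2717 r 0.0251 hsv [ 19. 177. 103.]
px [358. 105.] n 3823 mean [ 0.5799 -0.3919  0.0606] circ 0.5797 -0.3927 r 0.0251 hsv [ 18. 241. 178.]
px [259. 214.] n 2984 mean [ 0.4789 -0.3505  0.0605] circ 0.4778 -0.3510 r 0.0251 hsv [ 19. 187. 172.]
t 18.40 pos [ 0.4879 -0.348   0.1358] yaw -71.3 dyaw -0.3 q [-0.63  0.47  0.12  1.21  0.01  2.19] F [-1.6 -0.  -0.7] w 0.0855 tilt 0.0177
[[-0.0001, 0.0015, 0.0154, 0.04], [-0.0001, 0.0015, 0.0154, 0.04], [-0.0001, 0.0015, 0.0154, 0.04], [-0.0001, 0.0015, 0.0154, 0.04], [-0.0001, 0.0015, 0.0154, 0.04], [-0.0001, 0.0015, 0.0154, 0.04], [-0.0001, 0.0015, 0.0154, 0.04]]
```

View pics/w4.png

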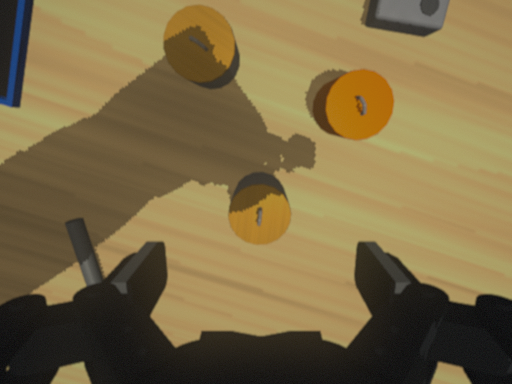

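Heavy bob is standing at (199,44), target bob at (259,214), marker end at (85,245) clear of the fingers. Descending.

Emit:
{"fn": "send_rows", "kwargs": {
  "increments": [
    [[0,0.003,0.01,0],[0,0.003,0.015,0],[0,0.003,0.016,0],[0,0.002,0.016,0],[0,0,0.016,0],[0,0,0.016,0],[0,0,0.012,0],[0,0,0.004,0]]
  ]
}}

```text
clock: 19.2
eef_pos: [0.4842, -0.346, 0.0224]
tool_rot: [0.815, -0.58, 0.007, -0.007]
ft_force: [-0.0, -0.7, 0.3]
grip_width: 0.0852
```

```bash
python3 plan.py "(0.4777,-0.3506,0.028),-71.6,4"
```

```text
t 19.20 pos [ 0.4842 -0.346   0.0224] yaw -70.9 dyaw -0.7 q [-0.63  0.56 -0.04  0.95  0.01  2.18] F [-0.  -0.7  0.3] w 0.0852 tilt 0.0199
[[0.0005, 0.0019, -0.0014, 0.18], [0.0005, 0.0019, -0.0014, 0.18], [0.0006, 0.0019, -0.0014, 0.18], [0.0006, 0.0019, -0.0014, 0.18]]
```

Emit:
{"fn": "send_rows", "kwargs": {
  "increments": [
    [[0,0.002,-0.002,0],[0.001,0.002,-0.002,0],[0.001,0.002,-0.001,0],[0,0.002,0,0],[0,0.001,0,0],[0,0,0,0],[0,0,0,0],[0,0,0,0]]
  ]
}}

```text
clock: 20.0
eef_pos: [0.4777, -0.3522, 0.0303]
tool_rot: [0.815, -0.579, 0.01, -0.007]
ft_force: [-0.2, -0.3, -0.0]
grip_width: 0.0855
```

Emit:
{"fn": "send_rows", "kwargs": {
  "increments": [
    [[0,0,0,0],[0,0,0,0],[0,0,0,0],[0,0,0,0],[0,0,0,0],[0,0,0,0],[0,0,0,0],[0,0,0,0]]
  ],
  "hand": 1
}}

```text
clock: 20.8
eef_pos: [0.4782, -0.3522, 0.0309]
tool_rot: [0.815, -0.579, 0.01, -0.007]
ft_force: [-0.6, 0.1, 1.1]
grip_width: 0.0475
```

Emit:
{"fn": "send_rows", "kwargs": {
  "increments": [
    [[0,0,-0.005,0],[0,0,-0.01,0],[0,0,-0.015,0],[0,0,-0.015,0],[0,0,-0.01,0],[0,0,-0.005,0],[0,0,0,0],[0,0,0,0]]
  ]
}}

```text
clock: 21.6
eef_pos: [0.4749, -0.351, 0.0932]
tool_rot: [0.815, -0.579, 0.008, -0.007]
ft_force: [-0.8, 0.7, -2.9]
grip_width: 0.0475
```

```bash
python3 weigh.py; python3 plan.py "(0.5836,-0.055,0.11),-71.6,16"
python3 - <<'E'
from m import *
# tray from wrist w3
c=ld('w3.png');P=pts(c);m=mask(c,(100,120,60),(130,255,255),(0,0,200,230))&(P[...,2]<.02);q=P[m];print(len(q),cv2.minAreaRect(q[:,:2].astype(np.float32)))
E
```

```text
fz [-2.4  -2.03 -2.15 -1.36 -1.97 -1.92 -1.78 -2.51 -1.71 -1.82 -2.27 -1.16
 -1.75 -1.43 -1.89 -1.66]
mean [ -0.217  -0.076  -1.821  -0.    -47.952  24.256  -0.118] sd [0.437 0.542 0.335 0.001 0.05  0.019 0.003] [ 0.4751 -0.3511  0.0934] 0.04733263258857142
t 22.40 pos [ 0.4751 -0.3511  0.0934] yaw -70.8 dyaw -0.8 q [-0.64  0.48  0.03  1.1   0.01  2.16] F [-0.2  0.5 -1.7] w 0.0473 tilt 0.0208
[[-0.0152, -0.0125, -0.001, 0.05], [-0.0153, -0.0125, -0.001, 0.05], [-0.0153, -0.0125, -0.001, 0.05], [-0.0153, -0.0124, -0.001, 0.05], [-0.0153, -0.0124, -0.001, 0.05], [-0.0153, -0.0124, -0.001, 0.05], [-0.0153, -0.0124, -0.001, 0.05], [-0.0153, -0.0124, -0.001, 0.05], [-0.0153, -0.0124, -0.001, 0.05], [-0.0153, -0.0124, -0.001, 0.05], [-0.0154, -0.0124, -0.001, 0.05], [-0.0154, -0.0123, -0.001, 0.05], [-0.0154, -0.0123, -0.001, 0.05], [-0.0154, -0.0123, -0.001, 0.05], [-0.0154, -0.0123, -0.001, 0.05], [-0.0154, -0.0123, -0.001, 0.05]]
2889 ((0.5864778161048889, -0.05309075117111206), (0.19793441891670227, 0.13070456683635712), 1.1525300741195679)
```

Lighter confirmed: about 1.8 N against 4.25 N. Carrying it over the neighbours to the tray centre (0.586,-0.053).

Emit:
{"fn": "send_rows", "kwargs": {
  "increments": [
    [[0,0,-0.015,0],[0,0,-0.02,0],[-0.005,-0.004,-0.02,0],[-0.012,-0.01,-0.01,0],[-0.02,-0.016,-0.005,0],[-0.025,-0.02,0,0],[-0.025,-0.02,0,0],[-0.025,-0.02,0,0]]
  ]
}}

```text
clock: 23.2
eef_pos: [0.5225, -0.2125, 0.1663]
tool_rot: [0.813, -0.583, 0.007, -0.007]
ft_force: [0.5, 0.4, -2.1]
grip_width: 0.0476
```

```bash
python3 plan.py "(0.586,-0.053,0.15),-71.6,8"
```

```text
t 23.20 pos [ 0.5225 -0.2125  0.1663] yaw -71.3 dyaw -0.3 q [-0.39  0.38  0.07  1.24  0.01  2.42] F [ 0.5  0.4 -2.1] w 0.0476 tilt 0.0207
[[-0.0163, -0.0139, 0.002, 0.04], [-0.0163, -0.0139, 0.002, 0.04], [-0.0163, -0.0139, 0.002, 0.04], [-0.0164, -0.0139, 0.002, 0.04], [-0.0164, -0.0139, 0.002, 0.04], [-0.0164, -0.0139, 0.002, 0.04], [-0.0164, -0.0138, 0.002, 0.04], [-0.0164, -0.0138, 0.002, 0.04]]
```

Emit:
{"fn": "send_rows", "kwargs": {
  "increments": [
    [[-0.022,-0.018,0,0],[-0.022,-0.018,0,0],[-0.022,-0.018,0.005,0],[-0.02,-0.018,0.01,0],[-0.018,-0.016,0.015,0],[-0.01,-0.01,0.02,0],[-0.004,-0.004,0.02,0],[0,0,0.01,0]]
  ]
}}

```text
clock: 24.0
eef_pos: [0.5865, -0.0478, 0.087]
tool_rot: [0.817, -0.577, 0.008, -0.01]
ft_force: [-0.7, 0.0, -1.7]
grip_width: 0.0476
```

```bash
python3 plan.py "(0.586,-0.053,0.038),-71.6,6"
```

```text
t 24.00 pos [ 0.5865 -0.0478  0.087 ] yaw -70.5 dyaw -1.1 q [-0.09  0.48  0.    1.07  0.01  2.72] F [-0.7  0.  -1.7] w 0.0476 tilt 0.0265
[[0.0008, 0.0004, 0.0082, 0.18], [0.0008, 0.0004, 0.0082, 0.18], [0.0008, 0.0004, 0.0082, 0.18], [0.0008, 0.0004, 0.0082, 0.18], [0.0008, 0.0004, 0.0082, 0.18], [0.0008, 0.0004, 0.0082, 0.18]]
```

Emit:
{"fn": "send_rows", "kwargs": {
  "increments": [
    [[0.001,0,0.012,0],[0.001,0,0.012,0],[0.001,0,0.01,0],[0.001,0,0.006,0],[0,0,0.003,0],[0,0,0.002,0],[0,0,0,0],[0,0,0,0]]
  ]
}}

```text
clock: 24.8
eef_pos: [0.5885, -0.053, 0.0388]
tool_rot: [0.816, -0.578, 0.008, -0.01]
ft_force: [0.2, -0.1, -2.1]
grip_width: 0.0473
```

```bash
python3 plan.py "(0.586,-0.053,0.036),-71.6,6"
```

```text
t 24.80 pos [ 0.5885 -0.053   0.0388] yaw -70.7 dyaw -0.9 q [-0.09  0.53 -0.05  0.97  0.01  2.71] F [ 0.2 -0.1 -2.1] w 0.0473 tilt 0.0260
[[-0.0001, 0.0004, 0.0005, 0.15], [-0.0001, 0.0004, 0.0005, 0.15], [-0.0001, 0.0004, 0.0005, 0.15], [-0.0001, 0.0004, 0.0005, 0.15], [-0.0001, 0.0004, 0.0005, 0.15], [-0.0001, 0.0004, 0.0005, 0.15]]
```

Emit:
{"fn": "send_rows", "kwargs": {
  "increments": [
    [[0,0,0.001,0],[0,0,0.001,0],[0,0,0.001,0],[0,0,0.001,0],[0,0,0,0],[0,0,0,0],[0,0,0,0],[0,0,0,0]]
  ]
}}

```text
clock: 25.6
eef_pos: [0.5899, -0.053, 0.0361]
tool_rot: [0.816, -0.578, 0.01, -0.011]
ft_force: [-0.2, -0.6, -1.0]
grip_width: 0.0471
```

Emit:
{"fn": "send_rows", "kwargs": {
  "increments": [
    [[0,0,0.001,0],[0,0,0.001,0],[0,0,0,0],[0,0,0,0],[0,0,0,0],[0,0,0,0],[0,0,0,0],[0,0,0,0]]
  ]
}}

```text
clock: 26.4
eef_pos: [0.5909, -0.0527, 0.036]
tool_rot: [0.816, -0.578, 0.011, -0.012]
ft_force: [0.7, -0.3, -0.1]
grip_width: 0.0474
```

Emit:
{"fn": "send_rows", "kwargs": {
  "increments": [
    [[0,0,0,0],[0,0,0,0],[0,0,0,0],[0,0,0,0],[0,0,0,0],[0,0,-0.01,0],[0,0,-0.02,0],[0,0,-0.03,0]]
  ],
  "hand": -1
}}

```text
clock: 27.2
eef_pos: [0.5856, -0.0529, 0.0942]
tool_rot: [0.816, -0.578, 0.007, -0.009]
ft_force: [0.8, 0.0, -0.7]
grip_width: 0.0854
```

```bash
python3 -c "
from h import *
shot('scene','s6.png')
a=cv2.imread('pics/s6.png')[130:280,130:400]
cv2.imwrite('pics/z6.png',cv2.resize(a,(800,444)))"; python3 plan.py "(0.582,-0.272,0.15),-71.6,8"
```

```text
t 27.25 pos [ 0.5894 -0.0534  0.1009] yaw -70.7 dyaw -0.9 q [-0.1   0.47  0.02  1.1   0.01  2.71] F [1.  0.5 3.4] w 0.0857 tilt 0.0326
[[0.0255, 0.0099, -0.0061, 0.12], [0.0255, 0.0099, -0.0061, 0.12], [0.0255, 0.0098, -0.0061, 0.12], [0.0255, 0.0098, -0.0061, 0.12], [0.0256, 0.0097, -0.0061, 0.12], [0.0256, 0.0097, -0.0061, 0.12], [0.0256, 0.0096, -0.0061, 0.12], [0.0256, 0.0096, -0.0061, 0.12]]
```

View pics/z6.png

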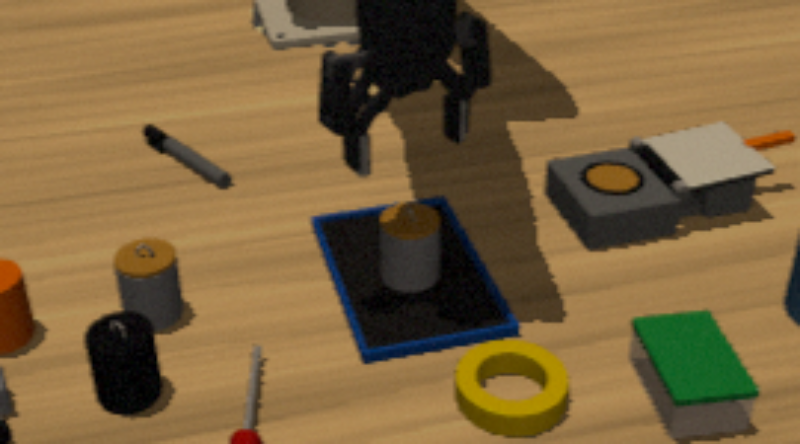

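The lighter bob stands released in the tray at (410,245), and the cover lies open. Now back to the heavy bob.

Emit:
{"fn": "send_rows", "kwargs": {
  "increments": [
    [[0,0,-0.02,0],[0.005,0.002,-0.025,0],[0.02,0.008,-0.01,0],[0.03,0.012,0,0],[0.03,0.012,0,0],[0.03,0.012,0,0],[0.03,0.012,0,0],[0.03,0.012,0,0]]
  ]
}}

```text
clock: 28.05
eef_pos: [0.5847, -0.244, 0.169]
tool_rot: [0.819, -0.574, 0.019, -0.016]
ft_force: [0.9, -0.1, 0.3]
grip_width: 0.0855
```

```bash
python3 plan.py "(0.5815,-0.272,0.12),-71.6,4"
```

```text
t 28.05 pos [ 0.5847 -0.244   0.169 ] yaw -70.1 dyaw -1.5 q [-0.41  0.49  0.25  1.28  0.02  2.39] F [ 0.9 -0.1  0.3] w 0.0855 tilt 0.0494
[[0.0063, 0.0031, 0.0122, 0.38], [0.0063, 0.0031, 0.0122, 0.38], [0.0063, 0.0031, 0.0122, 0.38], [0.0064, 0.003, 0.0122, 0.38]]
```

Emit:
{"fn": "send_rows", "kwargs": {
  "increments": [
    [[0.006,0.003,0.005,0.4],[0.005,0.003,0.01,0.4],[0.004,0.002,0.01,0.4],[0.002,0.001,0.01,0.3],[0.001,0,0.01,0],[0,0,0.005,0],[0,0,0,0],[0,0,0,0]]
  ]
}}

```text
clock: 28.85
eef_pos: [0.5841, -0.2647, 0.1149]
tool_rot: [0.81, -0.586, 0.018, -0.016]
ft_force: [0.2, -0.5, 0.4]
grip_width: 0.0854
```

```bash
python3 w.py w5.png; python3 plan.py "(0.5815,-0.272,0.03),-71.6,7"
```

```text
px [346. 100.] n 4507 mean [ 0.6745 -0.2952  0.0606] circ 0.6745 -0.2958 r 0.0251 hsv [19. 58. 63.]
px [267. 216.] n 3589 mean [ 0.5827 -0.2712  0.0605] circ 0.5817 -0.2718 r 0.0252 hsv [ 19. 172. 111.]
px [425. 258.] n 2200 mean [ 0.5882 -0.3929  0.0603] circ 0.5815 -0.3934 r 0.0255 hsv [ 16. 242. 200.]
t 28.90 pos [ 0.5842 -0.2647  0.115 ] yaw -71.7 dyaw 0.1 q [-0.44  0.54  0.19  1.17  0.03  2.39] F [-0.3  0.6 -0.6] w 0.0853 tilt 0.0489
[[0.0009, 0.0007, 0.0121, -0.02], [0.0009, 0.0007, 0.0121, -0.02], [0.0009, 0.0007, 0.0121, -0.02], [0.0009, 0.0007, 0.0121, -0.02], [0.0009, 0.0007, 0.0121, -0.02], [0.0009, 0.0007, 0.0121, -0.02], [0.0009, 0.0007, 0.0121, -0.02]]
```

```bash
python3 - <<'E'
s=open('plan.py').read()
s=s.replace("a=np.radians(y0+dy*i/n); X=np.array([np.cos(a),np.sin(a),0]);Y=np.array([np.sin(a),-np.cos(a),0])","M=Rm@R.from_euler('z',-dy*i/n,degrees=True).as_matrix(); w=d@M")
s=s.replace("round(float(d@X),4),round(float(d@Y),4),round(float(-d[2]),4)","*[round(float(k),4) for k in w]")
open('plan.py','w').write(s)
E
python3 plan.py "(0.5815,-0.272,0.03),-71.6,7"; python3 -c "
from h import *
print(R.from_quat(bot.get_obs()['tool_rot']).as_matrix().round(3))"
```

```text
t 28.90 pos [ 0.5842 -0.2647  0.115 ] yaw -71.7 dyaw 0.1 q [-0.44  0.54  0.19  1.17  0.03  2.39] F [-0.3  0.6 -0.6] w 0.0853 tilt 0.0489
[[0.0007, 0.0013, 0.0121, -0.02], [0.0007, 0.0013, 0.0121, -0.02], [0.0007, 0.0013, 0.0121, -0.02], [0.0007, 0.0013, 0.0121, -0.02], [0.0007, 0.0013, 0.0121, -0.02], [0.0007, 0.0013, 0.0121, -0.02], [0.0007, 0.0013, 0.0121, -0.02]]
[[ 0.314 -0.948  0.049]
 [-0.95  -0.314  0.005]
 [ 0.011 -0.048 -0.999]]
```

Emit:
{"fn": "send_rows", "kwargs": {
  "increments": [
    [[0.001,0.002,0.01,0],[0.001,0.002,0.012,0],[0.001,0.001,0.013,0],[0.001,0.001,0.013,0],[0,0.001,0.013,0],[0,0.001,0.012,0],[0,0.001,0.008,0],[0,0,0.002,0]]
  ]
}}

```text
clock: 29.7
eef_pos: [0.5802, -0.2714, 0.0239]
tool_rot: [0.81, -0.586, 0.018, -0.016]
ft_force: [-0.7, -0.4, -0.8]
grip_width: 0.0859
```

```bash
python3 plan.py "(0.5815,-0.272,0.03),-71.6,4"
```

```text
t 29.70 pos [ 0.5802 -0.2714  0.0239] yaw -71.7 dyaw 0.1 q [-0.45  0.62  0.07  0.98  0.03  2.37] F [-0.7 -0.4 -0.8] w 0.0859 tilt 0.0483
[[0.0003, -0.0003, -0.0015, -0.03], [0.0003, -0.0003, -0.0015, -0.03], [0.0003, -0.0003, -0.0015, -0.03], [0.0003, -0.0003, -0.0015, -0.03]]
```

Emit:
{"fn": "send_rows", "kwargs": {
  "increments": [
    [[0,0,-0.003,0],[0,0,-0.002,0],[0,0,0,0],[0,0,0,0],[0,0,0,0],[0,0,0,0],[0,0,0,0],[0,0,0,0]]
  ],
  "hand": 1
}}

```text
clock: 30.5
eef_pos: [0.5802, -0.2717, 0.0298]
tool_rot: [0.81, -0.586, 0.018, -0.016]
ft_force: [-0.2, -0.5, -3.2]
grip_width: 0.0469
```

Emit:
{"fn": "send_rows", "kwargs": {
  "increments": [
    [[0,0,-0.005,0],[0,0,-0.01,0],[0,0,-0.015,0],[0,0,-0.02,0],[0,0,-0.025,0],[0,0,-0.025,0],[0,0,-0.02,0],[0,0,-0.01,0]]
  ]
}}

```text
clock: 31.3
eef_pos: [0.5699, -0.2703, 0.1632]
tool_rot: [0.81, -0.586, 0.013, -0.015]
ft_force: [-0.2, 0.4, -4.4]
grip_width: 0.0477
```

```bash
python3 weigh.py | tail -1
python3 - <<'E'
from m import *
for f,r in(('s6.png',(318,170,352,200)),('sd5.png',(185,238,225,262)),('wrist1.png',None)):
    if r is None: continue
    c=ld(f);P=pts(c);z=P[...,2]
    m=mask(c,(8,130,60),(22,255,255),r);n,l,s,ce=cv2.connectedComponentsWithStats(m.astype(np.uint8));
    for i in range(1,n):
        if s[i,4]>40:
            q=P[l==i];print(f,s[i],ce[i].round(1),np.median(q,0).round(4),cv2.minEnclosingCircle(q[:,:2].astype(np.float32)))
E
python3 plan.py "(0.54,0.153,0.2),-71.6,16"
```

```text
-2.3900e-01] sd [0.652 0.646 0.404 0.005 0.406 0.245 0.019] [ 0.5691 -0.2699  0.1601] 0.047371881571449684
s6.png [318 170  34  13 322] [332.1 174.8] [0.3928 0.2016 0.0007] ((0.8444609045982361, 0.011179246008396149), 0.5367844700813293)
s6.png [328 185  18  10 132] [336.5 189.6] [0.5377 0.1518 0.0414] ((0.5366626381874084, 0.1535642147064209), 0.026061508804559708)
sd5.png [196 243  21  15 254] [206.1 250. ] [0.5388 0.1548 0.0407] ((0.38195887207984924, 0.4144829511642456), 0.3285420835018158)
t 32.10 pos [ 0.5691 -0.2699  0.1601] yaw -71.7 dyaw 0.1 q [-0.46  0.5   0.25  1.29  0.03  2.37] F [-1.3  0.3 -4. ] w 0.0474 tilt 0.0368
[[-0.0257, -0.0067, -0.0023, -0.01], [-0.0257, -0.0067, -0.0023, -0.01], [-0.0257, -0.0067, -0.0023, -0.01], [-0.0257, -0.0067, -0.0023, -0.01], [-0.0257, -0.0067, -0.0023, -0.01], [-0.0257, -0.0067, -0.0023, -0.01], [-0.0257, -0.0067, -0.0023, -0.01], [-0.0257, -0.0067, -0.0023, -0.01], [-0.0257, -0.0067, -0.0023, -0.01], [-0.0257, -0.0067, -0.0023, -0.01], [-0.0257, -0.0067, -0.0023, -0.01], [-0.0257, -0.0067, -0.0023, -0.01], [-0.0257, -0.0067, -0.0023, -0.01], [-0.0257, -0.0067, -0.0023, -0.01], [-0.0257, -0.0067, -0.0023, -0.01], [-0.0257, -0.0067, -0.0023, -0.01]]
```

Heavy bob is held. The face centre is at (0.538,0.153). I'll turn the yaw to -40° on the way to stay off the last joint's limit.

```bash
python3 plan.py "(0.538,0.153,0.172),-40,16"
```

```text
t 32.10 pos [ 0.5691 -0.2699  0.1601] yaw -71.7 dyaw 31.7 q [-0.46  0.5   0.25  1.29  0.03  2.37] F [-1.3  0.3 -4. ] w 0.0474 tilt 0.0368
[[-0.0257, -0.0065, -0.0005, -1.98], [-0.0255, -0.0074, -0.0005, -1.98], [-0.0252, -0.0082, -0.0005, -1.98], [-0.0249, -0.0091, -0.0005, -1.98], [-0.0246, -0.01, -0.0005, -1.98], [-0.0242, -0.0108, -0.0005, -1.98], [-0.0238, -0.0116, -0.0005, -1.98], [-0.0234, -0.0124, -0.0005, -1.98], [-0.023, -0.0132, -0.0005, -1.98], [-0.0225, -0.014, -0.0005, -1.98], [-0.022, -0.0148, -0.0005, -1.98], [-0.0215, -0.0156, -0.0005, -1.98], [-0.0209, -0.0163, -0.0005, -1.98], [-0.0203, -0.017, -0.0005, -1.98], [-0.0197, -0.0177, -0.0005, -1.98], [-0.0191, -0.0184, -0.0005, -1.98]]
```

Emit:
{"fn": "send_rows", "kwargs": {
  "increments": [
    [[-0.01,-0.003,-0.002,0],[-0.02,-0.005,-0.002,-2.5],[-0.025,-0.008,-0.002,-2.5],[-0.025,-0.009,0,-2.5],[-0.025,-0.01,0,-2.5],[-0.024,-0.011,0,-2.5],[-0.024,-0.012,0,-2.5],[-0.023,-0.013,0,-2.5]]
  ]
}}

```text
clock: 32.9
eef_pos: [0.5525, -0.0661, 0.1704]
tool_rot: [0.895, -0.445, 0.014, -0.015]
ft_force: [0.0, -0.1, -4.5]
grip_width: 0.0474
```

```bash
python3 plan.py "(0.538,0.153,0.172),-40,9"
```

```text
t 32.90 pos [ 0.5525 -0.0661  0.1704] yaw -52.9 dyaw 12.9 q [-0.13  0.35  0.03  1.22  0.02  2.36] F [ 0.  -0.1 -4.5] w 0.0474 tilt 0.0407
[[-0.0204, -0.0134, 0.0001, -1.43], [-0.02, -0.0139, 0.0001, -1.43], [-0.0197, -0.0144, 0.0001, -1.43], [-0.0193, -0.0149, 0.0001, -1.43], [-0.0189, -0.0154, 0.0001, -1.43], [-0.0186, -0.0159, 0.0001, -1.43], [-0.0182, -0.0163, 0.0001, -1.43], [-0.0177, -0.0168, 0.0001, -1.43], [-0.0173, -0.0172, 0.0001, -1.43]]
```

Emit:
{"fn": "send_rows", "kwargs": {
  "increments": [
    [[-0.022,-0.014,0,-1.5],[-0.022,-0.015,0,-1.5],[-0.022,-0.016,0,-1.5],[-0.022,-0.017,0,-1.5],[-0.02,-0.017,0,-1.5],[-0.018,-0.016,0,-1.5],[-0.012,-0.011,0,-1],[-0.005,-0.004,0,0]]
  ]
}}

```text
clock: 33.7
eef_pos: [0.5277, 0.1372, 0.1777]
tool_rot: [0.937, -0.348, 0.015, -0.018]
ft_force: [-0.3, -0.3, -5.1]
grip_width: 0.0476
```

```bash
python3 plan.py "(0.538,0.153,0.172),-40,5"
```

```text
t 33.70 pos [0.5277 0.1372 0.1777] yaw -40.7 dyaw 0.7 q [0.25 0.31 0.   1.21 0.01 2.53] F [-0.3 -0.3 -5.1] w 0.0476 tilt 0.0469
[[-0.0005, -0.0037, 0.0013, -0.15], [-0.0005, -0.0037, 0.0013, -0.15], [-0.0005, -0.0037, 0.0013, -0.15], [-0.0005, -0.0037, 0.0013, -0.15], [-0.0005, -0.0037, 0.0013, -0.15]]
```

Emit:
{"fn": "send_rows", "kwargs": {
  "increments": [
    [[0,-0.004,0.002,0],[-0.001,-0.004,0.001,0],[-0.001,-0.004,0.001,0],[-0.001,-0.004,0.001,0],[0,-0.002,0,0],[0,0,0,0],[0,0,0,0],[0,0,0,0]]
  ]
}}

```text
clock: 34.5
eef_pos: [0.5372, 0.153, 0.1733]
tool_rot: [0.937, -0.348, 0.015, -0.017]
ft_force: [0.7, -0.1, -3.8]
grip_width: 0.0472
```

```bash
python3 plan.py "(0.538,0.153,0.172),-40,5"
python3 - <<'E'
from m import *
out=[]
for n,f in(('scene','s7.png'),('side','sd7.png')):
    c=shot(n,f);P=pts(c)
    m=(P[...,2]>.145)&(P[...,2]<.21)&(np.hypot(P[...,0]-.538,P[...,1]-.153)<.06)
    # bob: greyish/brass by z bands
    for lo,hi in((.142,.155),(.155,.17)):
        k=(P[...,2]>lo)&(P[...,2]<hi)&(np.hypot(P[...,0]-.538,P[...,1]-.153)<.05);q=P[k]
        if len(q)>10: print(n,lo,len(q),q.mean(0).round(4),q.min(0).round(4),q.max(0).round(4))
a=cv2.imread('pics/s7.png')[110:230,190:400];b=cv2.imread('pics/sd7.png')[130:310,130:290]
cv2.imwrite('pics/z7.png',np.hstack([cv2.resize(a,(450,400)),cv2.resize(b,(350,400))]))
E
```

```text
t 34.50 pos [0.5372 0.153  0.1733] yaw -40.8 dyaw 0.8 q [0.27 0.34 0.03 1.21 0.01 2.55] F [ 0.7 -0.1 -3.8] w 0.0472 tilt 0.0460
[[0.0001, -0.0001, 0.0003, -0.15], [0.0001, -0.0001, 0.0003, -0.15], [0.0001, -0.0001, 0.0003, -0.15], [0.0001, -0.0001, 0.0003, -0.15], [0.0001, -0.0001, 0.0003, -0.15]]
scene 0.142 72 [0.5521 0.141  0.1501] [0.5221 0.125  0.1443] [0.5633 0.1677 0.1549]
scene 0.155 108 [0.5532 0.1411 0.1627] [0.5325 0.1245 0.1553] [0.5617 0.1724 0.1698]
side 0.142 101 [0.5279 0.17   0.1497] [0.5123 0.1475 0.1432] [0.5545 0.1787 0.1546]
side 0.155 153 [0.5275 0.1694 0.1627] [0.5122 0.1436 0.155 ] [0.557  0.1795 0.17  ]
```

View pics/z7.png

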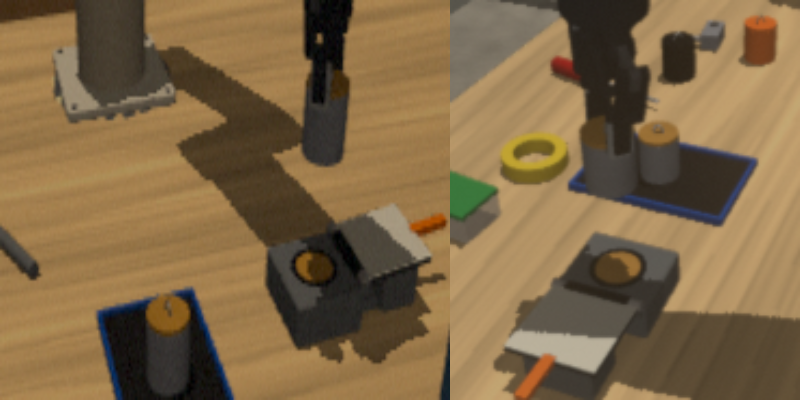

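The left panel shows the held bob upright at (325,115) above the face at (315,267). The right panel shows the lighter bob standing in the tray at (660,150). I'll let it settle, then hand in.

Emit:
{"fn": "send_rows", "kwargs": {
  "increments": [
    [[0,0,0,0],[0,0,0,0],[0,0,0,0],[0,0,0,0],[0,0,0,0],[0,0,0,0],[0,0,0,0],[0,0,0,0]]
  ]
}}

```text
clock: 35.4
eef_pos: [0.537, 0.1529, 0.1735]
tool_rot: [0.937, -0.348, 0.015, -0.017]
ft_force: [0.9, -0.7, -3.2]
grip_width: 0.0469
```

```bash
python3 weigh.py; python3 -c "
from h import *
o=bot.get_obs();print(o['clock'],o['joint_vel'].round(4),o['eef_pos'].round(4)); print(order.job_done())"
```

```text
fz [-4.7  -4.35 -3.38 -4.23 -4.96 -4.62 -3.55 -3.82 -3.62 -5.54 -4.54 -5.02
 -4.33 -4.47 -4.06 -4.95]
mean [-2.3000e-02  1.6700e-01 -4.4580e+00  0.0000e+00 -4.4246e+01  2.6831e+01
 -4.2000e-01] sd [0.361 0.34  0.587 0.002 0.001 0.    0.   ] [0.537  0.1529 0.1736] 0.047117357459827834
36.2 [-0.0012  0.0002 -0.0005 -0.0018 -0.0008  0.0012] [0.537  0.1529 0.1736]
the job is handed in; nothing more can be done
None
```

The job is handed in at 36.2 s, and my last checks agree with the required end state; the system gives no verdict.

- **Cover:** it is folded over, white face up, at about 3.08 rad by a depth fit. My pinch on the tab crept to the pad edge near 1.26 rad, so I let go and pushed the leaf over from its white side with closed fingers.
- **Weighing:** the bob found at (0.582, -0.272) read about 4.3 N, and the one at (0.478, -0.351) about 1.8 N.
- **Lighter bob:** it stands upright and released near the middle of the tray.
- **Heavier bob:** it is held at about (0.537, 0.153), against a face centre measured at (0.538, 0.153). Its underside is roughly 100 mm above the face. The arm was still, and the force reading (about 4.5 N) matched the bob's weight.

The tool had drifted about 0.046 rad off vertical by the end; that is inside the 0.2 rad limit, and the bob looked upright in both views. The look-alikes and bystanders near the path looked undisturbed in the pictures, though I did not re-measure each one at the end.

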